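Load the spring board and slide it to the dispatch stop

TASK

Thread every loose coil spring fully down over a rod of the wooden rod board, one to a rod, the long springs on tall rods and the short springs on short rods; if the tang inside a spring's foot catches on a rod's cross pin, twist the spring a little until it drops past. Only when all are on, slide the loaded board along the bench, without lifting or tipping it, until its far long edge lies flush against the low stop rail, between the rail's two end blocks. Leave the carton, the jug and the yellow bin where they stand.

Things in the scene. Friction and masses are not known exactly. Their poses are not given: they have to be found in the camera images.
- long_a_center (a point): point at the centre (half-way up) of a loose long compression spring of steel wire, practically rigid, standing upright; outer diameter 39 mm, inner diameter 32 mm, 62 mm tall (its foot is 31 mm below this point). At its foot one flat tang, 12 mm wide and 3.5 mm thick, points inward to 10 mm from the axis. z is the spring's axis; the x axis points from the axis towards the tang. May be absent
- long_b_center (a point): point at the centre (half-way up) of a loose long compression spring of steel wire, practically rigid, standing upright; outer diameter 39 mm, inner diameter 32 mm, 62 mm tall (its foot is 31 mm below this point). At its foot one flat tang, 12 mm wide and 3.5 mm thick, points inward to 10 mm from the axis. z is the spring's axis; the x axis points from the axis towards the tang. May be absent
- short_a_center (a point): point at the centre (half-way up) of a loose short compression spring of steel wire, practically rigid, standing upright; outer diameter 39 mm, inner diameter 32 mm, 44 mm tall (its foot is 22 mm below this point). At its foot one flat tang, 12 mm wide and 3.5 mm thick, points inward to 10 mm from the axis. z is the spring's axis; the x axis points from the axis towards the tang. May be absent
- short_b_center (a point): point at the centre (half-way up) of a loose short compression spring of steel wire, practically rigid, standing upright; outer diameter 39 mm, inner diameter 32 mm, 44 mm tall (its foot is 22 mm below this point). At its foot one flat tang, 12 mm wide and 3.5 mm thick, points inward to 10 mm from the axis. z is the spring's axis; the x axis points from the axis towards the tang. May be absent
- rod_tall_a (a point): on the axis of a tall rod, where the centre of a fully seated long spring lies, 31 mm above the board's top; x +12, y -105 mm on the board; axes as the board's. The rod is 16 mm thick, 80 mm tall above the board's top, its top 9 mm tapered to 6 mm. A 5 mm cross pin lies along y, 70 mm above the board's top, ends 12.5 mm off the axis: a tang catches on it unless turned some 50 degrees away from it
- rod_small_a (a point): on the axis of a short rod, where the centre of a fully seated short spring lies, 22 mm above the board's top; x +12, y -35 mm on the board; axes as the board's. The rod is 16 mm thick, 62 mm tall above the board's top, its top 9 mm tapered to 6 mm. A 5 mm cross pin lies along y, 52 mm above the board's top, ends 12.5 mm off the axis: a tang catches on it unless turned some 50 degrees away from it
- rod_tall_b (a point): on the axis of a tall rod, where the centre of a fully seated long spring lies, 31 mm above the board's top; x +12, y +35 mm on the board; axes as the board's. The rod is 16 mm thick, 80 mm tall above the board's top, its top 9 mm tapered to 6 mm. A 5 mm cross pin lies along y, 70 mm above the board's top, ends 12.5 mm off the axis: a tang catches on it unless turned some 50 degrees away from it
- rod_small_b (a point): on the axis of a short rod, where the centre of a fully seated short spring lies, 22 mm above the board's top; x +12, y +105 mm on the board; axes as the board's. The rod is 16 mm thick, 62 mm tall above the board's top, its top 9 mm tapered to 6 mm. A 5 mm cross pin lies along y, 52 mm above the board's top, ends 12.5 mm off the axis: a tang catches on it unless turned some 50 degrees away from it
- board: loose wooden board, 100 mm (x) by 280 mm (y) by 16 mm thick, about 0.45 kg, with four upright rods in a row along y, 70 mm apart; origin at the centre of its underside. Its long near edge is at x = -50 mm, its long far edge, which goes against the rail, at x = +50 mm, its short ends at y = -140 and +140 mm. Slides when pushed with some 3 to 7 N
- edge_left (a point): point on the board's far long edge, x = +50, y = +130 mm in the board's frame, 8 mm up
- edge_right (a point): point on the board's far long edge, x = +50, y = -130 mm in the board's frame, 8 mm up
- bay: low dark steel stop rail fixed to the bench, 400 mm long, 22 mm high; origin on the bench at the middle of its near face (the side of the robot, which the board's far edge must touch). x points from that face into the rail, y runs along it. An end block at each end sticks out 25 mm towards the robot; their inner faces are at y = -178 and +178 mm: 38 mm to spare at each end of a centred board
- carton: bystander: cardboard carton 110 x 100 x 90 mm, origin at the centre of its underside
- jug: bystander: round white plastic jug with a yellow cap, 84 mm in diameter, 185 mm tall, origin at the centre of its underside
- bin: bystander: open yellow plastic bin 160 (x) x 110 (y) x 75 mm, origin at the centre of its underside
There are look-alikes about, which are no part of the job. What is shaped like the part that bears short_b_center but purple is not meant.

How it is judged:
By the outcome, as a careful person would: the job done as asked, in the order asked, and still so for the second after the job is handed in, with the robot touching nothing.
Of long_a, long_b, short_a, short_b only 3 to 4 are there at a start; the rules pass over those that are not, and their reading is None.
At some moment in a run one of short_a, short_b, board may be knocked a few centimetres aside while the robot is not near it.
It also fails if it takes over 210 s, if anything falls off the work surface, if the arm or the gripper's body presses on something with over 40 N, if the wrist force passes 120 N, or if a joint passes its speed limit or range.

ROBOT

A 6-joint arm with a two-finger parallel gripper is mounted at the origin on the work surface. World frame = base frame: x ahead of the robot, y to its left, z up, the work surface at z = 0. Lengths are in m, angles in rad, forces in N, time in s.
With the tool pointing down it reaches from about 0.275 to 0.825 m from the base axis. Payload 5.2 kg.
Tool frame: the origin (TCP) lies midway between the tips of the shut fingers; the grasp point (between the pads) lies 19 mm behind it; z points along the fingers, x is the direction in which the jaws open and shut, and the axes are right-handed (so a half turn about z gives the same grasp; the last joint's range is limited). The gripper opens to 93 mm and grips with 3 to 60 N. Pads are 15 mm wide; open, the fingers measure 128 mm over their backs; the gripper's body (75 mm by 188 mm) begins 65 mm behind the grasp point.
Start: joints at [0.935, 0.259, 1.535, -0, 1.348, -0.203], TCP at [0.231, 0.499, 0.219] pointing down, gripper open.
Joint ranges: [-3.14, 3.14], [-0.91, 2.08], [0.19, 2.58], [-1.22, 4.36], [0.22, 2.71], [-3.12, 3.12]. Speed limits (rad/s): [2.57, 2.57, 3.14, 3.14, 3.14, 3.14].

INTERFACE

Orientations are given as a 3x3 rotation matrix whose columns are the frame's x, y, z axes.
In Python, from station import ctrl gives the robot as it stands. The module is installed in compiled form; this text tells all that it offers.
- The arm moves only by the shell command python3 -m creep 'ROWS' [FORCE]. ROWS is a JSON object of lists of equal length, an entry for each row: "linear": the shift along the tool's x, y, z in m, a list of three; "spin": the turn about the tool's z in rad; "jaw": the opening in per cent of the stroke, from 0 (shut) to 100 (fully open). A call has 1 to 10 rows; each row is the pose to reach, as a shift and turn from the pose commanded when the call began, along the tool's axes at that moment; what a row does not reach only later rows make up. A row lasts 1/12 s, in which the tool goes at most 41.7 mm and 7.16 degrees, less where a joint would pass 70% of its speed; a pose out of reach is approached as far as the arm can. A call with a gripper value outside its range is refused whole. The fingers move at their own pace and stop on an object; FORCE is the grip in N (left out, the last holds). Time passes only in rows, so rows that repeat a pose let the fingers close. It gives the time, the measured TCP pose, the force and the opening at its end, in the units of the state.
- ctrl.get_obs(): the state, without advancing time (a new reading comes with each control period).
- ctrl.get_image(name): name is "scene" or "side" or "wrist"; returns a dict with "image" (400x640x3 uint8, red, green, blue), "fx", "fy", "cx", "cy" (pixels), "rvec" (rotation vector, rad) and "tvec" (3), from world to camera coordinates, as OpenCV has them. Camera axes: x right, y down, z forward; pixel columns grow to the right and rows downward; lengths in m; the calibration is good to about 2 mm. The wrist camera is an equidistant fisheye: a pixel r from the principal point sees the ray r / f radians off the axis. A picture is of the moment at which its call begins. There is no depth.
- ctrl.job_done(): hands the job in, once; it reports no verdict.
Trained networks look in a picture, given as the dict that the camera call returned (one of the last four; its "shot" number tells which), for a name from the list of things; names that differ only in an ending like _2 or _b are one class to them, and where a whole thing is asked for, a point or a joint stands for the part that bears it (a point fixed in the world has none). Each returns a list of dicts, best first, with "p" (0 to 1); they miss things now and then, are a little off and sometimes report something else, mostly with a low value. They report only what shows in the picture. A call takes as long as a camera call. They do not tell look-alikes from the thing itself.
- ctrl.silhouettes(target, picture): "region" (400x640 bool, what is visible of it) and "bbox" ([left, top, right, bottom] in pixels, round what is visible of it).
- ctrl.tip_of(target, picture): "xy" ([column, row] in pixels: a listed point, or the origin of a listed thing).
The state is a dict: "time": time; "joints": joint angles; "qvel": joint speeds; "joint_efforts": joint torques, N m; "tcp_pos": TCP position; "eef_rot": TCP orientation; "ft_force": force on the tool from outside, world axes, zero at the start; "torque": the same for the moment, N m; "grip_width": finger opening in m.
Only numpy, scipy, OpenCV 4.12 (cv2) and the standard library are available. Lean on these libraries where they do the work, as an engineer would, in place of code of your own. Each camera call takes 0.05 s, during which the arm holds its last target.

## Working session

There is one attempt and no reset: what is moved stays moved. The work goes in short steps, Python scripts to look and compute and a shell command to move; the robot and the scene stay as the last step left them, time stands still between calls to the robot, and variables do not carry over. Pictures are saved under pics/ and viewed, and the job is handed in when it is done.

```bash
mkdir -p pics; ls; cat > h.py <<'E'
import numpy as np, cv2
from station import ctrl
def snap(n,fn=None):
    p=ctrl.get_image(n)
    if fn: cv2.imwrite('pics/'+fn,p['image'][:,:,::-1])
    return p
def ray(p,xy):
    R=cv2.Rodrigues(np.array(p['rvec'],float))[0];t=np.array(p['tvec'],float).ravel()
    x=(xy[0]-p['cx'])/p['fx'];y=(xy[1]-p['cy'])/p['fy']
    if p.get('_w'):
        r=np.hypot(x,y); 
        d=np.array([0,0,1.]) if r<1e-9 else np.array([x/r*np.sin(r),y/r*np.sin(r),np.cos(r)])
    else: d=np.array([x,y,1.])
    return -R.T@t, R.T@(d/np.linalg.norm(d))
def onz(p,xy,z):
    o,d=ray(p,xy); return o+d*(z-o[2])/d[2]
def proj(p,X,w=False):
    R=cv2.Rodrigues(np.array(p['rvec'],float))[0];t=np.array(p['tvec'],float).ravel()
    c=R@np.array(X,float)+t
    if w or p.get('_w'):
        r=np.hypot(c[0],c[1]);th=np.arctan2(r,c[2]);k=th/max(r,1e-9)
        return np.array([p['cx']+p['fx']*c[0]*k,p['cy']+p['fy']*c[1]*k])
    return np.array([p['cx']+p['fx']*c[0]/c[2],p['cy']+p['fy']*c[1]/c[2]])
E
python3 - <<'E'
from h import *
np.set_printoptions(precision=3,suppress=True)
o=ctrl.get_obs();print(o)
for n in('scene','side','wrist'):
    p=snap(n,n+'0.png');print(n,[k for k in p],p['fx'],p['cx'],p['cy'],p['rvec'],p['tvec'])
    R=cv2.Rodrigues(np.array(p['rvec'],float))[0];print(-R.T@np.array(p['tvec']).ravel(),R[2])
E
```

```text
pics
{'time': 0.0, 'joints': array([ 0.935,  0.259,  1.536, -0.   ,  1.348, -0.203]), 'qvel': array([ 0.003, -0.   , -0.002, -0.002, -0.001, -0.001]), 'joint_efforts': array([ -0.002, -43.73 , -28.4  ,   0.072,   0.041,  -0.   ]), 'tcp_pos': array([0.23 , 0.499, 0.218]), 'eef_rot': array([[ 0.419,  0.908, -0.001],
       [ 0.908, -0.419, -0.001],
       [-0.002, -0.   , -1.   ]]), 'ft_force': array([ 0.02 , -0.476, -0.354]), 'torque': array([-0.008, -0.021, -0.026]), 'grip_width': 0.09288775872694163}
scene ['image', 'fx', 'fy', 'cx', 'cy', 'rvec', 'tvec', 'shot'] 405.2295783966888 313.1560620782184 198.5935583052129 [ 0.66   2.779 -0.87 ] [ 0.481 -0.199  1.401]
[0.882 0.635 1.026] [-0.272 -0.505 -0.819]
side ['image', 'fx', 'fy', 'cx', 'cy', 'rvec', 'tvec', 'shot'] 384.6255177503395 315.35732658623067 198.8046249738262 [ 2.092 -0.752  0.418] [-0.378  0.271  0.854]
[-0.071 -0.643  0.726] [ 0.536  0.612 -0.582]
wrist ['image', 'fx', 'fy', 'cx', 'cy', 'rvec', 'tvec', 'shot'] 309.70691628693146 322.21010704830013 198.8988441400097 [-2.437 -1.56  -0.221] [-0.55  -0.033  0.392]
[0.16  0.532 0.385] [ 0.253 -0.118 -0.96 ]
```

View pics/scene0.png

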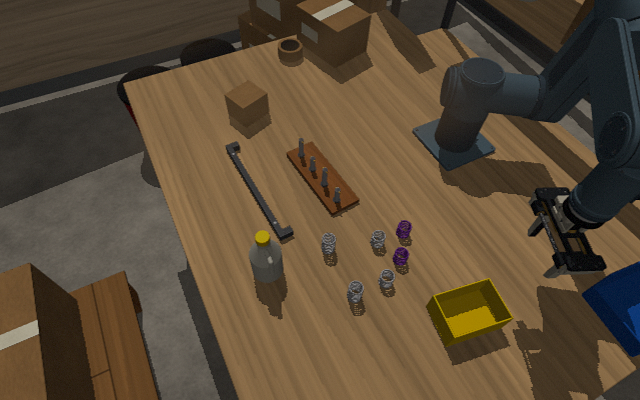

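View pics/side0.png

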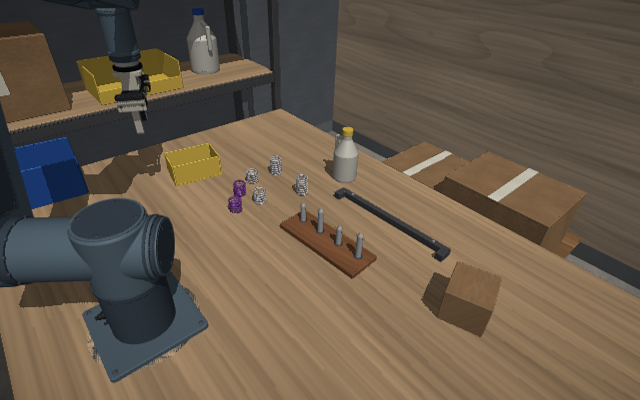

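View pics/wrist0.png

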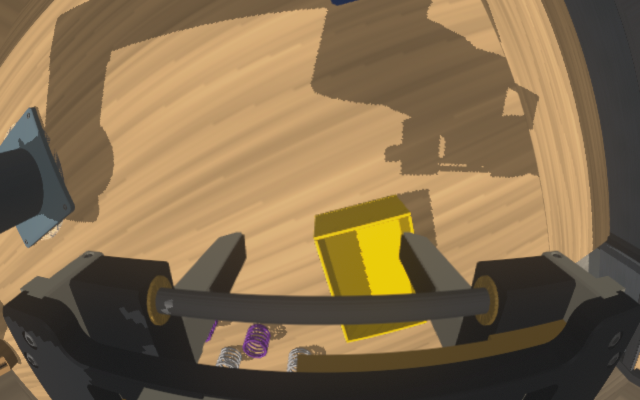

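Four steel springs are present. In the scene picture the long ones are at (329,243) and (356,292), and the short ones at (378,240) and (387,279). The purple look-alikes to avoid are at (404,230) and (401,257). The board is at (322,178), the rail at (258,192), the jug at (266,260), the bin at (470,310) and the carton at (247,105).

```bash
cat >> h.py <<'E'
def tri(ps,xys):
    A=np.zeros((3,3));b=np.zeros(3);rs=[]
    for p,xy in zip(ps,xys):
        o,d=ray(p,xy);M=np.eye(3)-np.outer(d,d);A+=M;b+=M@o;rs.append((o,d))
    X=np.linalg.solve(A,b)
    return X,max(np.linalg.norm((np.eye(3)-np.outer(d,d))@(X-o)) for o,d in rs)
E
python3 - <<'E'
from h import *
np.set_printoptions(precision=3,suppress=True)
s=snap('scene');d=snap('side')
for n,z in [('long_a_center',.031),('short_a_center',.022),('rod_tall_a',.047),('rod_small_a',.038),('board',0),('edge_left',.008),('edge_right',.008),('bay',0),('carton',0),('jug',0),('bin',0)]:
    for p,l in((s,'scene'),(d,'side')):
        for r in ctrl.tip_of(n,p)[:8]:
            print(n,l,round(r['p'],2),np.round(r['xy'],1),onz(p,r['xy'],z))
im=s['image'][::1,:,::-1][205:320,300:430];cv2.imwrite('pics/c1.png',cv2.resize(im,None,fx=5,fy=5,interpolation=cv2.INTER_CUBIC))
im=d['image'][::1,:,::-1][140:280,220:400];cv2.imwrite('pics/c2.png',cv2.resize(im,None,fx=4.2,fy=4.2,interpolation=cv2.INTER_CUBIC))
E
```

```text
long_a_center scene 0.76 [356.1 293.4] [0.587 0.337 0.031]
long_a_center side 0.62 [273.9 164.6] [0.588 0.337 0.031]
long_a_center side 0.44 [321.  222.3] [ 0.507 -0.01   0.031]
short_a_center scene 0.57 [383.7 277.2] [0.496 0.328 0.022]
short_a_center side 0.55 [251.2 176.4] [0.49  0.333 0.022]
rod_tall_a scene 0.66 [328.1 179.6] [ 0.483 -0.011  0.047]
rod_tall_a scene 0.57 [302.  148.4] [ 0.499 -0.161  0.047]
rod_tall_a side 0.76 [356.8 249. ] [ 0.494 -0.165  0.047]
rod_tall_a side 0.6 [273.5 166.3] [0.565 0.306 0.047]
rod_tall_a side 0.56 [319.7 224.6] [ 0.484 -0.03   0.047]
rod_tall_a side 0.2 [373.1 255.4] [ 0.51  -0.207  0.047]
rod_small_a scene 0.89 [339.5 194.7] [0.476 0.048 0.038]
rod_small_a scene 0.67 [314.8 166.1] [ 0.492 -0.083  0.038]
rod_small_a scene 0.63 [328.1 177. ] [ 0.475 -0.026  0.038]
rod_small_a scene 0.28 [320.1 174. ] [ 0.492 -0.048  0.038]
rod_small_a side 0.82 [304.3 210.8] [0.497 0.055 0.038]
rod_small_a side 0.71 [261.7 193.6] [0.449 0.206 0.038]
rod_small_a side 0.58 [335.5 236.1] [ 0.493 -0.086  0.038]
board scene 0.9 [321.7 174.1] [ 0.472 -0.071  0.  
[... 245 characters left out ...]
320.3 175.4] [ 0.482 -0.063  0.008]
edge_right side 0.63 [372.8 255.6] [ 0.542 -0.182  0.008]
bay scene 0.59 [256.7 188.4] [ 0.682 -0.111  0.   ]
bay side 0.82 [383.8 222. ] [ 0.681 -0.099  0.   ]
bay side 0.4 [373.4 254. ] [ 0.554 -0.174  0.   ]
carton scene 0.61 [245.8 110. ] [ 0.582 -0.457  0.   ]
carton side 0.76 [464.7 310.6] [ 0.581 -0.438  0.   ]
jug scene 0.78 [269.1 268.7] [0.756 0.158 0.   ]
jug scene 0.15 [322.6 176.3] [ 0.474 -0.062  0.   ]
jug side 0.9 [344.7 174.5] [0.775 0.169 0.   ]
jug side 0.43 [317.8 220.9] [0.529 0.029 0.   ]
bin scene 0.75 [465.  318.2] [0.361 0.511 0.   ]
bin scene 0.37 [311.9 165.7] [ 0.485 -0.117  0.   ]
bin side 0.73 [198.8 173.5] [0.374 0.492 0.   ]
```

View pics/c1.png

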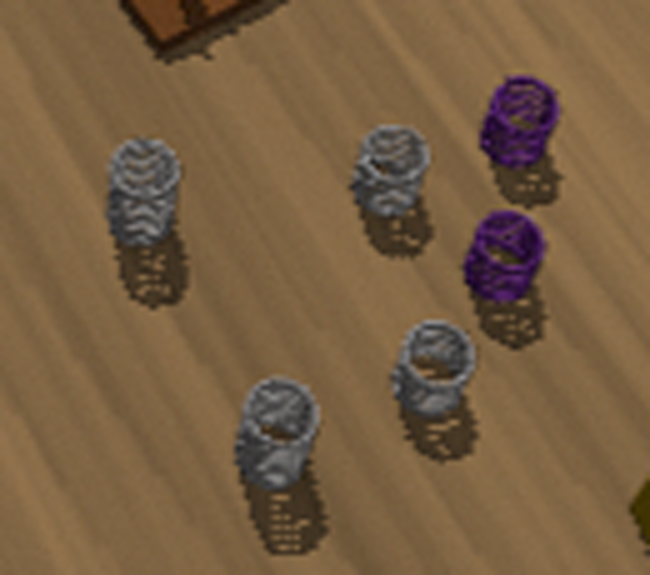

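View pics/c2.png

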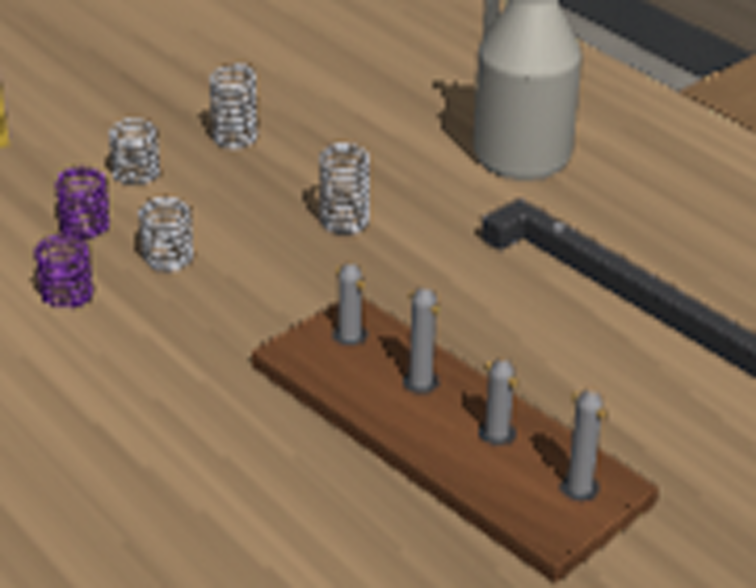

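```bash
python3 - <<'E'
from h import *
np.set_printoptions(precision=4,suppress=True)
s=snap('scene');d=snap('side');w=snap('wrist');w['_w']=1
for a,b,z in [((329,243.5),(302,184.8),.031),((356,293),(274,165),.031),((378,239.5),(259.3,195.5),.022),((387,279),(252,176),.022)]:
    print(onz(s,a,z),onz(d,b,z),tri((s,d),(a,b)))
o=ctrl.get_obs();T=np.array(o['tcp_pos']);R=np.array(o['eef_rot'])
print('tcp px',proj(w,T),'floor below',proj(w,[T[0],T[1],0]))
Rw=cv2.Rodrigues(np.array(w['rvec'],float))[0];c=-Rw.T@np.array(w['tvec']).ravel()
print('cam in tool',R.T@(c-T), 'axis in tool',R.T@Rw[2],'imgx in tool',R.T@Rw[0])
for y in(-.15,-.1,-.05,0,.05,.1): print(y,proj(w,[T[0]+R[0,1]*y,T[1]+R[1,1]*y,0.03]))
E
```

```text
[0.5808 0.177  0.031 ] [0.585  0.1751 0.031 ] (array([0.5827, 0.1758, 0.0314]), np.float64(0.002211402526670352))
[0.5871 0.3356 0.031 ] [0.5862 0.3346 0.031 ] (array([0.5869, 0.3355, 0.0304]), np.float64(3.9152085356256115e-05))
[0.4477 0.2236 0.022 ] [0.4491 0.2213 0.022 ] (array([0.4485, 0.2227, 0.0215]), np.float64(0.0012425520319738258))
[0.4905 0.3363 0.022 ] [0.4936 0.3332 0.022 ] (array([0.4923, 0.3351, 0.0218]), np.float64(0.00210437563187508))
tcp px [321.6734 246.6742] floor below [321.9169 173.0475]
cam in tool [ 0.0002 -0.0783 -0.1672] axis in tool [0.0005 0.2799 0.96  ] imgx in tool [ 1.     -0.0008 -0.0003]
-0.15 [321.9895  49.4641]
-0.1 [321.9554  92.1796]
-0.05 [321.9251 135.6207]
0 [321.8997 178.1195]
0.05 [321.8794 218.2113]
0.1 [321.8639 254.8959]
```

```bash
cat > go.py <<'E'
import sys;from h import *
# usage: go.py x y z yawdeg -> linear, spin in tool axes ; option c: x y is for camera nadir
x,y,z,a=map(float,sys.argv[1:5])
def yaw(R): return np.arctan2(R[1,0],R[0,0])
o=ctrl.get_obs();T=np.array(o['tcp_pos']);R=np.array(o['eef_rot']);f=np.radians(a)
t=np.array([x,y,z])
if len(sys.argv)>5: t[:2]+=.078*np.array([np.sin(f),-np.cos(f)])
sp=(yaw(R)-f+np.pi)%(2*np.pi)-np.pi
print('lin',np.round(R.T@(t-T),4),'spin',round(sp,3),'yaw now',round(np.degrees(yaw(R)),2),'T',np.round(T,4),'F',np.round(o['ft_force'],1),'t',o['time'],'j',np.round(o['joints'],2),'w',round(o['grip_width'],4))
E
python3 go.py .583 .176 .14 -30 c
```

```text
lin [-0.2234  0.4484  0.0786] spin 1.662 yaw now 65.2 T [0.2306 0.4993 0.2186] F [-0.   0.1  0.3] t 1.5 j [ 0.94  0.26  1.54  0.    1.35 -0.2 ] w 0.0931
```

```bash
python3 -m creep '{"linear":[[-0.223,0.448,0.04],[-0.223,0.448,0.04],[-0.223,0.448,0.04],[-0.223,0.448,0.04],[-0.223,0.448,0.04],[-0.223,0.448,0.04],[-0.223,0.448,0.04],[-0.223,0.448,0.04],[-0.223,0.448,0.04],[-0.223,0.448,0.04]],"spin":[1.66,1.66,1.66,1.66,1.66,1.66,1.66,1.66,1.66,1.66],"jaw":[60,60,60,60,60,60,60,60,60,60]}'; python3 go.py .583 .176 .14 -30 c
```

```text
time: 2.33
tcp_pos: [0.4916, 0.1735, 0.1855]
eef_rot: [[0.993, -0.118, 0.001], [-0.118, -0.993, 0.0], [0.001, -0.0, -1.0]]
ft_force: [0.6, 0.3, -0.5]
grip_width: 0.0558
lin [0.0597 0.0584 0.0456] spin 0.405 yaw now -6.78 T [0.4916 0.1735 0.1855] F [ 0.6  0.3 -0.5] t 2.3333 j [0.13 0.23 1.65 0.   1.25 0.24] w 0.0558
```

```bash
python3 - <<'E'
from h import *
w=snap('wrist','w1.png')
E
```

```text
(no output)
```

View pics/w1.png

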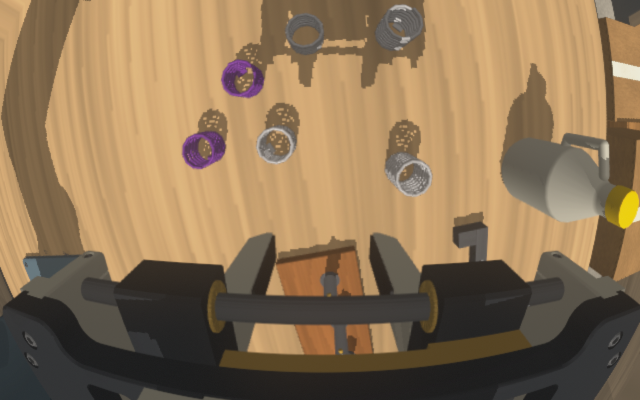

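The wrist view shows steel springs at (276,145), (411,176), (304,33) and (400,25), and the purple ones at (242,78) and (205,150). I'll move directly above the near long one.

```bash
python3 -m creep '{"linear":[[0.06,0.058,0.045],[0.06,0.058,0.045],[0.06,0.058,0.045],[0.06,0.058,0.045],[0.06,0.058,0.045],[0.06,0.058,0.045]],"spin":[0.405,0.405,0.405,0.405,0.405,0.405],"jaw":[60,60,60,60,60,60]}'
cat > look.py <<'E'
import sys;from h import *
# look.py name x y z half : wrist crop around world point
n,x,y,z,h=sys.argv[1],*map(float,sys.argv[2:6])
w=snap('wrist');w['_w']=1
u,v=proj(w,[x,y,z]);print('px',u,v)
h=int(h);u0=max(0,int(u)-h);v0=max(0,int(v)-h)
c=w['image'][v0:v0+2*h,u0:u0+2*h,::-1];k=int(600/(2*h))
print('origin',u0,v0,'scale',k)
cv2.imwrite('pics/'+n,cv2.resize(c,None,fx=k,fy=k,interpolation=cv2.INTER_CUBIC))
for q in ('long_a_center','short_a_center'):
    for r in ctrl.tip_of(q,w)[:4]: print(q,round(r['p'],2),np.round(r['xy'],1),onz(w,r['xy'],.031 if 'long' in q else .022).round(4))
E
python3 look.py w2.png .583 .176 .031 40; python3 go.py .583 .176 .14 -30 c
```

```text
time: 2.88
tcp_pos: [0.5436, 0.1111, 0.1403]
eef_rot: [[0.87, -0.493, -0.0], [-0.493, -0.87, 0.0], [-0.0, 0.0, -1.0]]
ft_force: [-0.6, 1.1, -0.1]
grip_width: 0.056
px 325.29151248589903 113.54510965048087
origin 285 73 scale 7
long_a_center 0.74 [323.  228.6] [0.5281 0.0829 0.031 ]
long_a_center 0.56 [341.2 329.4] [ 0.4846 -0.0364  0.031 ]
lin [0.0019 0.0026 0.001 ] spin 0.009 yaw now -29.5 T [0.5436 0.1116 0.141 ] F [-0.6  1.3 -0.1] t 3.0333 j [0.   0.33 1.63 0.   1.18 0.52] w 0.0558
```

View pics/w2.png

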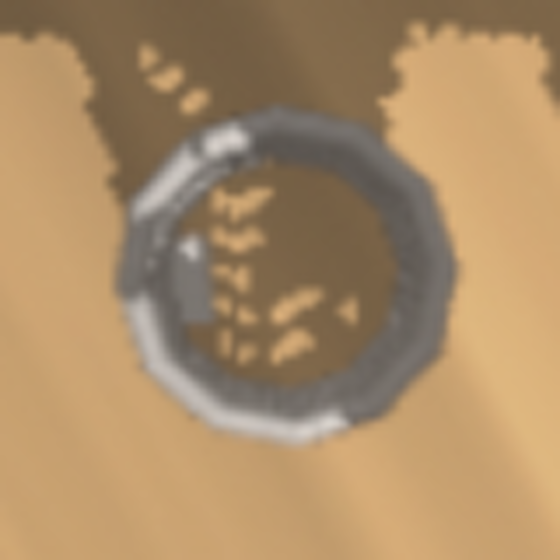

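The crop shows a ring centred near px (326,112). The tang is on the left at (313,113), so it points along tool −x.

```bash
cat > ring.py <<'E'
import sys;from h import *
u,v,z=map(float,sys.argv[1:4]);w=snap('wrist');w['_w']=1
X=onz(w,(u,v),z);print(X.round(4))
E
python3 ring.py 326 112 .06;python3 ring.py 326 112 .03; python3 go.py .583 .176 .05 -30
```

```text
[0.584  0.1778 0.06  ]
[0.5843 0.1775 0.03  ]
lin [ 0.0025 -0.0754  0.091 ] spin 0.008 yaw now -29.52 T [0.5436 0.1116 0.141 ] F [ 0.7 -0.4 -0.2] t 3.1333 j [ 0.    0.33  1.63 -0.    1.18  0.52] w 0.0555
```

```bash
python3 -m creep '{"linear":[[0.003,-0.04,0],[0.003,-0.0772,0.0],[0.003,-0.0772,0.03],[0.003,-0.0772,0.06],[0.003,-0.0772,0.09],[0.003,-0.0772,0.110],[0.003,-0.0772,0.117],[0.003,-0.0772,0.117]],"spin":[0,0,0,0,0,0,0,0],"jaw":[60,60,60,60,60,60,60,60]}' 15; python3 -m creep '{"linear":[[0,0,0],[0,0,0],[0,0,0],[0,0,0],[0,0,0],[0,0,0]],"spin":[0,0,0,0,0,0],"jaw":[25,25,25,25,25,25]}' 15
python3 - <<'E'
from h import *
snap('side','s1.png');im=cv2.imread('pics/s1.png')[100:260,220:420];cv2.imwrite('pics/s1c.png',cv2.resize(im,None,fx=4,fy=4))
E
```

```text
time: 3.8
tcp_pos: [0.5829, 0.1768, 0.0217]
eef_rot: [[0.87, -0.494, -0.004], [-0.494, -0.87, -0.0], [-0.003, 0.002, -1.0]]
ft_force: [0.3, 0.3, 0.4]
grip_width: 0.0555
time: 4.3
tcp_pos: [0.5858, 0.1768, 0.0254]
eef_rot: [[0.869, -0.494, 0.003], [-0.494, -0.869, 0.0], [0.003, -0.002, -1.0]]
ft_force: [-1.7, 1.7, 6.6]
grip_width: 0.0389
```

View pics/s1c.png

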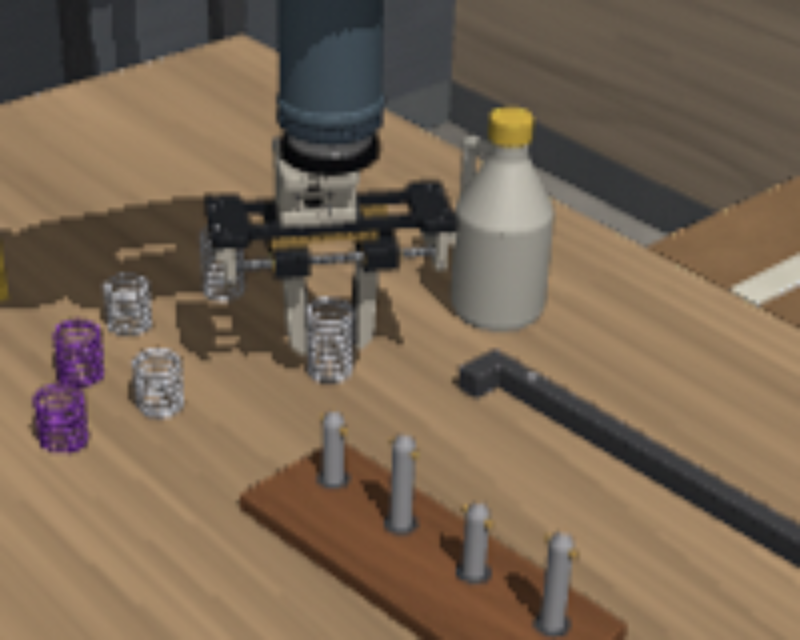

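```bash
python3 -m creep '{"linear":[[0,0,-0.02],[0,0,-0.06],[0,0,-0.1],[0,0,-0.14],[0,0,-0.175],[0,0,-0.175]],"spin":[0,0,0,0,0,0],"jaw":[25,25,25,25,25,25]}' 20;  python3 go.py .483 -.06 .2 5 c
```

```text
time: 4.85
tcp_pos: [0.5887, 0.1772, 0.2078]
eef_rot: [[0.869, -0.494, 0.015], [-0.494, -0.869, 0.002], [0.012, -0.009, -1.0]]
ft_force: [0.7, 0.6, -0.4]
grip_width: 0.039
lin [0.0695 0.3227 0.0058] spin -0.604 yaw now -29.62 T [0.5887 0.1772 0.2078] F [ 0.7  0.6 -0.4] t 4.85 j [0.11 0.37 1.4  0.   1.35 0.63] w 0.039
```

```bash
python3 -m creep '{"linear":[[0.07,0.323,0],[0.07,0.323,0],[0.07,0.323,0],[0.07,0.323,0],[0.07,0.323,0],[0.07,0.323,0],[0.07,0.323,0],[0.07,0.323,0],[0.07,0.323,0],[0.07,0.323,0]],"spin":[-0.6,-0.6,-0.6,-0.6,-0.6,-0.6,-0.6,-0.6,-0.6,-0.6],"jaw":[25,25,25,25,25,25,25,25,25,25]}' 20; python3 go.py .483 -.06 .2 5 c
python3 - <<'E'
from h import *
w=snap('wrist','w3.png')
E
```

```text
time: 5.68
tcp_pos: [0.4846, -0.1419, 0.1984]
eef_rot: [[0.997, 0.078, -0.0], [0.078, -0.997, -0.001], [-0.0, 0.001, -1.0]]
ft_force: [0.3, 0.3, -0.9]
grip_width: 0.039
lin [ 0.0055 -0.0038 -0.0016] spin -0.009 yaw now 4.48 T [ 0.4846 -0.1419  0.1984] F [ 0.3  0.3 -0.9] t 5.6833 j [-0.51  0.19  1.67 -0.    1.28 -0.58] w 0.039
```

View pics/w3.png

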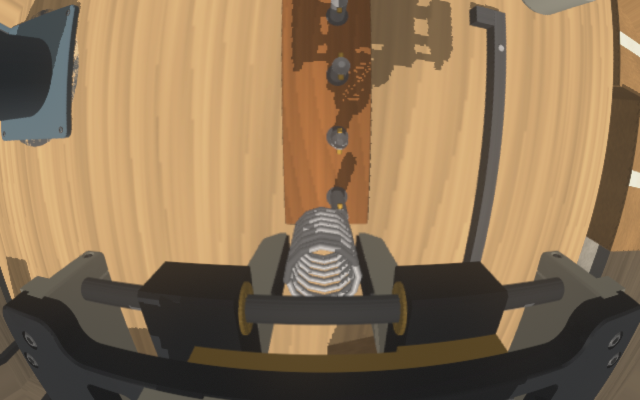

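The spring is held. The rods are at about (338,5), (340,68), (338,134) and (337,193), with the board edges near columns 283 and 371. I'll zoom in to measure.

```bash
python3 - <<'E'
from h import *
w=snap('wrist');c=w['image'][0:230,270:385,::-1];c=cv2.resize(c,None,fx=5,fy=5,interpolation=cv2.INTER_CUBIC)
cv2.imwrite('pics/w4a.png',c[:600]);cv2.imwrite('pics/w4b.png',c[550:])
E
```

```text
(no output)
```

View pics/w4a.png

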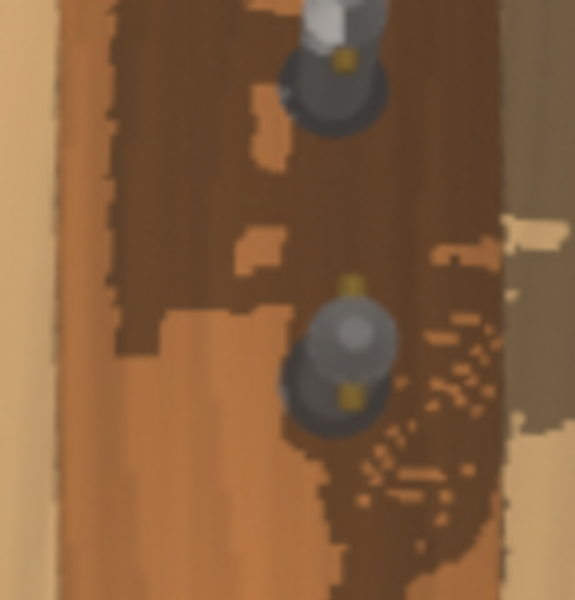

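View pics/w4b.png

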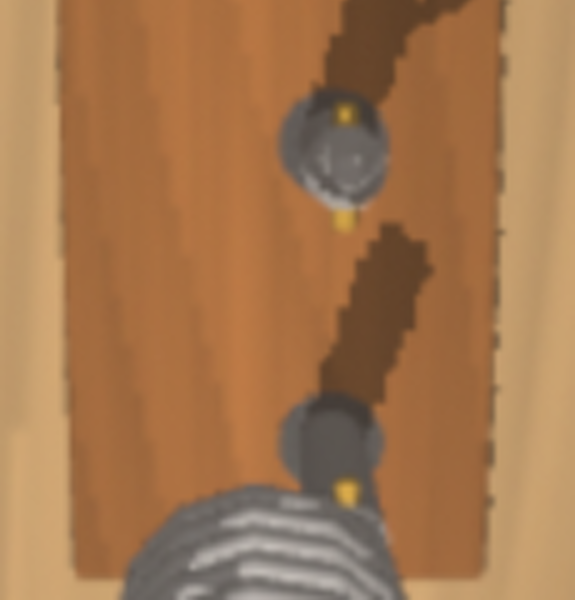

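```bash
python3 - <<'E'
from h import *
from scipy.optimize import least_squares
w=snap('wrist');w['_w']=1
M=[((341,66.4),(12,35,96)),((339,141),(12,-35,78)),((337.4,77),(12,35,16)),((336.6,139),(12,-35,16)),((336.4,198),(12,-105,16)),((337,17),(12,105,16)),
 ((270+75/5,115+110/1e9+ (550-575)/5+578/5),(-50,-140,16))]
M=M[:6]
def P(q,m):
    c,s=np.cos(q[2]),np.sin(q[2]);return [q[0]+(c*m[0]-s*m[1])/1e3,q[1]+(s*m[0]+c*m[1])/1e3,m[2]/1e3]
f=lambda q:np.ravel([proj(w,P(q,m))-u for u,m in M])
r=least_squares(f,[.475,-.065,.08]);print(r.x,np.degrees(r.x[2]),r.fun.round(1))
for n,m in (('tall_a',(12,-105,0)),('small_a',(12,-35,0)),('tall_b',(12,35,0)),('small_b',(12,105,0))): print(n,np.round(P(r.x,m),4))
for u,m in M: print(onz(w,u,m[2]/1e3).round(4))
# spring held: tip
E
python3 go.py .484 -.03 .2 5
```

```text
[ 0.4828209  -0.05539643  0.08071169] 4.624439096057367 [ 0.3 -0.6  0.6  2.5 -0.5 -0.9 -0.  -1.1 -0.5 -0.4 -0.2  0. ]
tall_a [ 0.5032 -0.1591  0.    ]
small_a [ 0.4976 -0.0893  0.    ]
tall_b [ 0.492  -0.0195  0.    ]
small_b [0.4863 0.0502 0.    ]
[ 0.4918 -0.0201  0.096 ]
[ 0.4968 -0.087   0.078 ]
[ 0.4926 -0.0205  0.016 ]
[ 0.4977 -0.0906  0.016 ]
[ 0.5039 -0.1595  0.016 ]
[0.4865 0.0503 0.016 ]
lin [ 0.0072 -0.1077 -0.0016] spin -0.005 yaw now 4.74 T [ 0.4857 -0.1379  0.1983] F [ 0.4  1.3 -0.4] t 5.8333 j [-0.5   0.19  1.67  0.    1.28 -0.58] w 0.0391
```

```bash
python3 -m creep '{"linear":[[0.0127,-0.1176,0],[0.0127,-0.1176,0],[0.0127,-0.1176,0],[0.0127,-0.1176,0.02],[0.0127,-0.1176,0.04],[0.0127,-0.1176,0.06],[0.0127,-0.1176,0.06],[0.0127,-0.1176,0.06]],"spin":[0,0,0,0,0,0,0,0],"jaw":[25,25,25,25,25,25,25,25]}' 20; python3 go.py .489 -.0197 .13 4.6
python3 - <<'E'
from h import *
for n,b in(('scene',(280,120,400,240)),('side',(260,140,380,260))):
    p=snap(n);c=p['image'][b[1]:b[3],b[0]:b[2],::-1];cv2.imwrite('pics/h1'+n+'.png',cv2.resize(c,None,fx=4,fy=4,interpolation=cv2.INTER_CUBIC))
E
python3 -c "
import cv2,numpy as np
a=cv2.imread('pics/h1scene.png');b=cv2.imread('pics/h1side.png');cv2.imwrite('pics/h1.png',cv2.resize(np.hstack([a,b]),(800,400)))"
```

```text
time: 6.5
tcp_pos: [0.4879, -0.0187, 0.1379]
eef_rot: [[0.996, 0.085, -0.002], [0.085, -0.996, 0.001], [-0.002, -0.001, -1.0]]
ft_force: [0.5, 0.7, -0.5]
grip_width: 0.0392
lin [0.001  0.0011 0.0079] spin 0.005 yaw now 4.9 T [ 0.4879 -0.0187  0.1379] F [ 0.5  0.7 -0.5] t 6.5 j [-0.27  0.22  1.79  0.    1.13 -0.35] w 0.0392
```

View pics/h1.png

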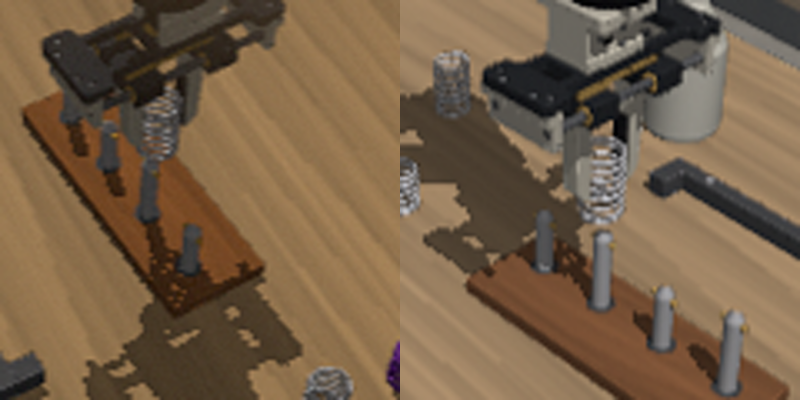

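It sits above the right rod in both views, so I'll descend gently.

```bash
python3 -m creep '{"linear":[[0.001,0.001,0.005],[0.001,0.001,0.01],[0.001,0.001,0.015],[0.001,0.001,0.02],[0.001,0.001,0.025],[0.001,0.001,0.03],[0.001,0.001,0.035],[0.001,0.001,0.035]],"spin":[0,0,0,0,0,0,0,0],"jaw":[25,25,25,25,25,25,25,25]}' 20; python3 go.py .489 -.0197 .045 4.6
```

```text
time: 7.27
tcp_pos: [0.4889, -0.0213, 0.1022]
eef_rot: [[0.997, 0.083, -0.002], [0.083, -0.997, 0.001], [-0.002, -0.001, -1.0]]
ft_force: [-0.6, 0.1, 0.0]
grip_width: 0.0387
lin [ 0.0004 -0.0015  0.0572] spin 0.003 yaw now 4.75 T [ 0.4889 -0.0213  0.1022] F [-0.6  0.1  0. ] t 7.2667 j [-0.27  0.27  1.84 -0.    1.04 -0.35] w 0.0387
```

No force, and it's below the pin-catch level at 0.114. Continuing down.

```bash
python3 -m creep '{"linear":[[0,0,0.01],[0,0,0.02],[0,0,0.03],[0,0,0.04],[0,0,0.048],[0,0,0.053],[0,0,0.057],[0,0,0.06],[0,0,0.06]],"spin":[0,0,0,0,0,0,0,0,0],"jaw":[25,25,25,25,25,25,25,25,25]}' 20; python3 go.py .489 -.0197 .045 4.6
```

```text
time: 8.02
tcp_pos: [0.4894, -0.0214, 0.0429]
eef_rot: [[0.997, 0.083, -0.001], [0.083, -0.997, 0.0], [-0.001, -0.0, -1.0]]
ft_force: [0.1, -0.6, -0.4]
grip_width: 0.0392
lin [-0.0003 -0.0017 -0.0021] spin 0.003 yaw now 4.76 T [ 0.4894 -0.0214  0.0429] F [ 0.1 -0.6 -0.4] t 8.0167 j [-0.27  0.35  1.9  -0.    0.89 -0.35] w 0.0392
```

```bash
python3 -m creep '{"linear":[[0,0,0.002],[0,0,0.002],[0,0,0.002],[0,0,0.002],[0,0,-0.04],[0,0,-0.08],[0,0,-0.12],[0,0,-0.12]],"spin":[0,0,0,0,0,0,0,0],"jaw":[60,60,60,60,60,60,60,60]}' 20; python3 go.py .587 .3355 .14 -30 c
python3 - <<'E'
from h import *
for n,b in(('scene',(280,120,400,240)),('side',(260,140,380,260))):
    p=snap(n);c=p['image'][b[1]:b[3],b[0]:b[2],::-1];cv2.imwrite('pics/h1'+n+'.png',cv2.resize(c,None,fx=4,fy=4,interpolation=cv2.INTER_CUBIC))
E
python3 -c "
import cv2,numpy as np
a=cv2.imread('pics/h1scene.png');b=cv2.imread('pics/h1side.png');cv2.imwrite('pics/h2.png',cv2.resize(np.hstack([a,b]),(800,400)))"
```

```text
time: 8.68
tcp_pos: [0.4944, -0.0226, 0.1714]
eef_rot: [[0.996, 0.083, 0.014], [0.083, -0.997, -0.004], [0.013, 0.005, -1.0]]
ft_force: [1.2, -0.2, 0.3]
grip_width: 0.0557
lin [ 0.0771 -0.2852  0.0311] spin 0.607 yaw now 4.77 T [ 0.4944 -0.0226  0.1714] F [ 1.2 -0.2  0.3] t 8.6833 j [-0.27  0.19  1.75  0.    1.19 -0.35] w 0.0557
```

View pics/h2.png

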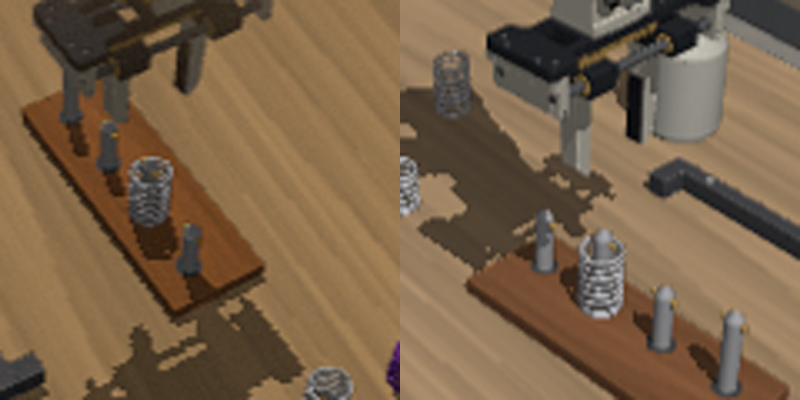

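The first long spring is seated on rod_tall_b. Now the second long one.

```bash
python3 -m creep '{"linear":[[0.078,-0.286,0],[0.078,-0.286,0],[0.078,-0.286,0],[0.078,-0.286,0],[0.078,-0.286,0],[0.078,-0.286,0.03],[0.078,-0.286,0.03],[0.078,-0.286,0.03],[0.078,-0.286,0.03],[0.078,-0.286,0.03]],"spin":[0.607,0.607,0.607,0.607,0.607,0.607,0.607,0.607,0.607,0.607],"jaw":[60,60,60,60,60,60,60,60,60,60]}'
python3 look.py w5.png .587 .3355 .031 40; python3 go.py .587 .3355 .024 -30
```

```text
time: 9.62
tcp_pos: [0.5418, 0.2712, 0.1304]
eef_rot: [[0.867, -0.497, -0.005], [-0.497, -0.867, -0.002], [-0.003, 0.004, -1.0]]
ft_force: [-0.1, -0.0, 0.5]
grip_width: 0.0558
px 331.6122111760802 110.43928192023246
origin 291 70 scale 7
long_a_center 0.79 [336.  114.6] [0.5885 0.3306 0.031 ]
short_a_center 0.88 [243.5 160.4] [0.4954 0.3371 0.022 ]
lin [ 0.0046 -0.0798  0.1086] spin -0.001 yaw now -30.06 T [0.5432 0.2688 0.1328] F [-0.7 -0.1  0.5] t 9.7667 j [ 0.28  0.43  1.51 -0.    1.21  0.8 ] w 0.0556
```

View pics/w5.png

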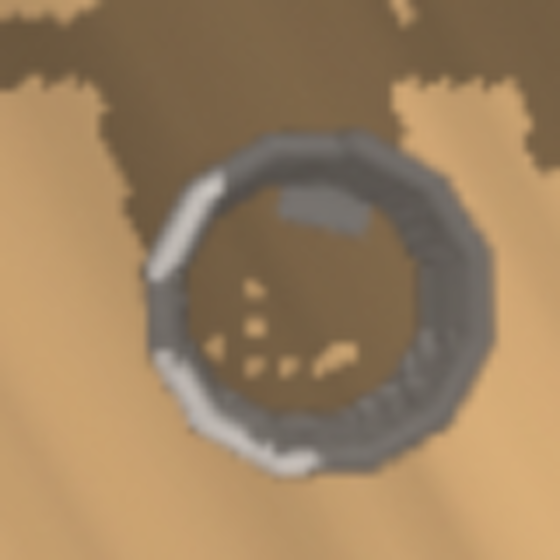

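The ring is centred near px (337,113) and the tang is at the top. That puts the tang's world yaw at about 47°.

```bash
python3 ring.py 337 113.1 .06; python3 go.py .587 .3355 .024 -30
```

```text
[0.5909 0.3296 0.06  ]
lin [ 0.0041 -0.0797  0.1092] spin -0.002 yaw now -30.1 T [0.5435 0.2687 0.1332] F [-0.4 -1.5  0.3] t 9.8167 j [ 0.28  0.42  1.51 -0.    1.21  0.8 ] w 0.0559
```

```bash
python3 -m creep '{"linear":[[0.0104,-0.04,0],[0.0104,-0.0765,0.0],[0.0104,-0.0765,0.03],[0.0104,-0.0765,0.06],[0.0104,-0.0765,0.09],[0.0104,-0.0765,0.105],[0.0104,-0.0765,0.109],[0.0104,-0.0765,0.109]],"spin":[0,0,0,0,0,0,0,0],"jaw":[60,60,60,60,60,60,60,60]}' 15; python3 -m creep '{"linear":[[0,0,0],[0,0,0],[0,0,0],[0,0,0],[0,0,0],[0,0,-0.02],[0,0,-0.06],[0,0,-0.1],[0,0,-0.14],[0,0,-0.175]],"spin":[0,0,0,0,0,0,0,0,0,0],"jaw":[25,25,25,25,25,25,25,25,25,25]}' 20;python3 go.py .483 -.06 .2 4.6 c
```

```text
time: 10.48
tcp_pos: [0.5905, 0.3294, 0.0235]
eef_rot: [[0.865, -0.502, -0.002], [-0.502, -0.865, -0.001], [-0.002, 0.002, -1.0]]
ft_force: [1.3, -0.2, 0.8]
grip_width: 0.0555
time: 11.32
tcp_pos: [0.5911, 0.3313, 0.2027]
eef_rot: [[0.866, -0.5, 0.002], [-0.5, -0.866, 0.001], [0.001, -0.002, -1.0]]
ft_force: [0.5, -0.1, 0.2]
grip_width: 0.0395
lin [0.1464 0.4571 0.0021] spin -0.604 yaw now -30.01 T [0.5911 0.3313 0.2027] F [ 0.5 -0.1  0.2] t 11.3167 j [0.35 0.5  1.22 0.   1.42 0.87] w 0.0395
```

```bash
python3 go.py .503 -.13 .2 -72.5 c
```

```text
lin [0.1018 0.501  0.002 ] spin 0.742 yaw now -30.01 T [0.5911 0.3313 0.2027] F [ 0.5 -0.1  0.2] t 11.3167 j [0.35 0.5  1.22 0.   1.42 0.87] w 0.0395
```

```bash
python3 -m creep '{"linear":[[0.102,0.501,0],[0.102,0.501,0],[0.102,0.501,0],[0.102,0.501,0],[0.102,0.501,0],[0.102,0.501,0],[0.102,0.501,0],[0.102,0.501,0],[0.102,0.501,0],[0.102,0.501,0]],"spin":[0.742,0.742,0.742,0.742,0.742,0.742,0.742,0.742,0.742,0.742],"jaw":[25,25,25,25,25,25,25,25,25,25]}';python3 go.py .503 -.13 .2 -72.5 c
```

```text
time: 12.15
tcp_pos: [0.4577, -0.0655, 0.2]
eef_rot: [[0.301, -0.954, 0.001], [-0.954, -0.301, -0.0], [0.001, -0.001, -1.0]]
ft_force: [1.1, -0.7, 0.0]
grip_width: 0.0398
lin [0.0752 0.0542 0.    ] spin -0.0 yaw now -72.5 T [ 0.4577 -0.0655  0.2   ] F [ 1.1 -0.7  0. ] t 12.15 j [-0.38  0.11  1.76  0.    1.26  0.88] w 0.0398
```

```bash
python3 -m creep '{"linear":[[0.075,0.054,0],[0.075,0.054,0],[0.075,0.054,0],[0.075,0.054,0],[0.075,0.054,0]],"spin":[0,0,0,0,0],"jaw":[25,25,25,25,25]}';python3 go.py .503 -.159 .2 -72.5
python3 look.py w6.png .503 -.13 .05 75
```

```text
time: 12.57
tcp_pos: [0.4296, -0.1517, 0.1997]
eef_rot: [[0.298, -0.955, 0.001], [-0.955, -0.298, 0.0], [-0.0, -0.001, -1.0]]
ft_force: [0.9, 0.3, 0.1]
grip_width: 0.0398
lin [ 0.0288 -0.0679 -0.0003] spin -0.003 yaw now -72.66 T [ 0.4296 -0.1517  0.1997] F [0.9 0.3 0.1] t 12.5667 j [-0.59  0.1   1.78  0.    1.26  0.68] w 0.0398
px 323.8654609878664 112.37098875882725
origin 248 37 scale 4
long_a_center 0.72 [322. 251.] [ 0.3482 -0.1765  0.031 ]
short_a_center 0.8 [34.1 58.7] [0.4906 0.3373 0.022 ]
short_a_center 0.59 [350.8 122. ] [ 0.5018 -0.1617  0.022 ]
```

View pics/w6.png

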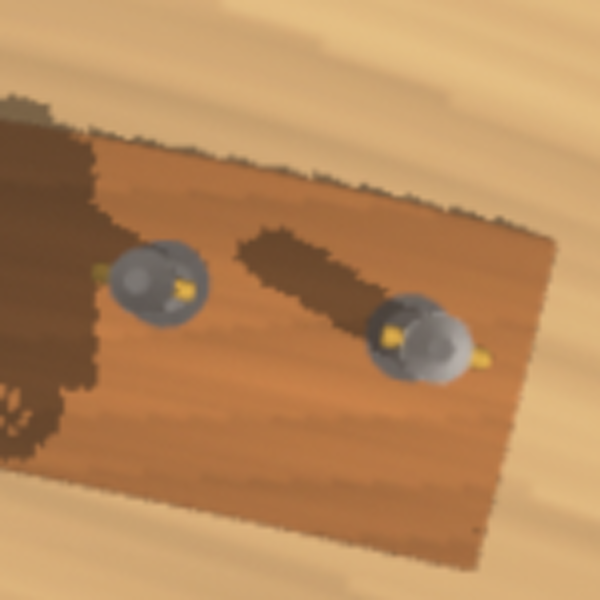

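```bash
python3 ring.py 357.2 123.5 .096; python3 ring.py 350.75 121.25 .016;python3 ring.py 283 107.75 .078; python3 go.py .503 -.159 .2 -72.5
```

```text
[ 0.5032 -0.1585  0.096 ]
[ 0.503  -0.1602  0.016 ]
[ 0.4965 -0.0907  0.078 ]
lin [ 0.0302 -0.067  -0.0005] spin 0.002 yaw now -72.4 T [ 0.43   -0.1505  0.1995] F [ 0.7 -0.  -0.3] t 12.8667 j [-0.58  0.1   1.78  0.    1.26  0.68] w 0.0395
```

```bash
python3 -m creep '{"linear":[[0.031,-0.035,0],[0.031,-0.07,0],[0.031,-0.07,0],[0.031,-0.07,0.02],[0.031,-0.07,0.04],[0.031,-0.07,0.06],[0.031,-0.07,0.06],[0.031,-0.07,0.06]],"spin":[0,0,0,0,0,0,0,0],"jaw":[25,25,25,25,25,25,25,25]}' 20; python3 go.py .506 -.159 .1 -72.5
```

```text
time: 13.53
tcp_pos: [0.505, -0.1591, 0.1387]
eef_rot: [[0.301, -0.954, -0.003], [-0.954, -0.301, 0.001], [-0.002, 0.002, -1.0]]
ft_force: [0.5, -0.5, -0.2]
grip_width: 0.0398
lin [ 0.0002 -0.001   0.0387] spin 0.001 yaw now -72.46 T [ 0.505  -0.1591  0.1387] F [ 0.5 -0.5 -0.2] t 13.5333 j [-0.52  0.29  1.7   0.    1.16  0.75] w 0.0398
```

```bash
python3 -m creep '{"linear":[[0,-0.001,0.005],[0,-0.001,0.01],[0,-0.001,0.015],[0,-0.001,0.02],[0,-0.001,0.025],[0,-0.001,0.03],[0,-0.001,0.035],[0,-0.001,0.035]],"spin":[0,0,0,0,0,0,0,0],"jaw":[25,25,25,25,25,25,25,25]}' 20; python3 go.py .506 -.159 .043 -72.5
```

```text
time: 14.2
tcp_pos: [0.506, -0.1597, 0.1032]
eef_rot: [[0.3, -0.954, -0.002], [-0.954, -0.3, 0.001], [-0.001, 0.001, -1.0]]
ft_force: [-0.7, -0.2, -0.0]
grip_width: 0.0395
lin [-0.0006 -0.0003  0.0602] spin -0.001 yaw now -72.54 T [ 0.506  -0.1597  0.1032] F [-0.7 -0.2 -0. ] t 14.2 j [-0.52  0.33  1.74 -0.    1.07  0.75] w 0.0395
```

Past the pin with no force. I'll go down, release and rise.

```bash
python3 -m creep '{"linear":[[0,0,0.01],[0,0,0.02],[0,0,0.03],[0,0,0.04],[0,0,0.05],[0,0,0.057],[0,0,0.061],[0,0,0.063],[0,0,0.063]],"spin":[0,0,0,0,0,0,0,0,0],"jaw":[25,25,25,25,25,25,25,25,25]}' 20; python3 -m creep '{"linear":[[0,0,0],[0,0,0],[0,0,0],[0,0,-0.02],[0,0,-0.06],[0,0,-0.1],[0,0,-0.13],[0,0,-0.13]],"spin":[0,0,0,0,0,0,0,0],"jaw":[60,60,60,60,60,60,60,60]}' 20; python3 go.py .4485 .2227 .14 -30 c
cat > both.py <<'E'
import sys;from h import *
a=[]
for n,b in(('scene',(270,110,430,310)),('side',(220,130,400,280))):
    p=snap(n);c=p['image'][b[1]:b[3],b[0]:b[2],::-1];a.append(cv2.resize(c,(400,500 if n=='scene' else 333),interpolation=cv2.INTER_CUBIC))
a[1]=cv2.copyMakeBorder(a[1],0,167,0,0,cv2.BORDER_CONSTANT)
cv2.imwrite('pics/'+sys.argv[1],np.hstack(a))
E
python3 both.py b1.png
```

```text
time: 14.95
tcp_pos: [0.506, -0.1596, 0.0423]
eef_rot: [[0.3, -0.954, -0.001], [-0.954, -0.3, 0.001], [-0.001, 0.001, -1.0]]
ft_force: [-4.4, 3.3, 10.6]
grip_width: 0.0393
time: 15.62
tcp_pos: [0.5104, -0.1621, 0.1782]
eef_rot: [[0.3, -0.954, 0.011], [-0.954, -0.3, -0.006], [0.009, -0.009, -1.0]]
ft_force: [1.1, 0.0, 0.6]
grip_width: 0.0555
lin [-0.3332  0.0014  0.0352] spin -0.742 yaw now -72.53 T [ 0.5104 -0.1621  0.1782] F [1.1 0.  0.6] t 15.6167 j [-0.52  0.26  1.64  0.    1.23  0.75] w 0.0555
```

View pics/b1.png

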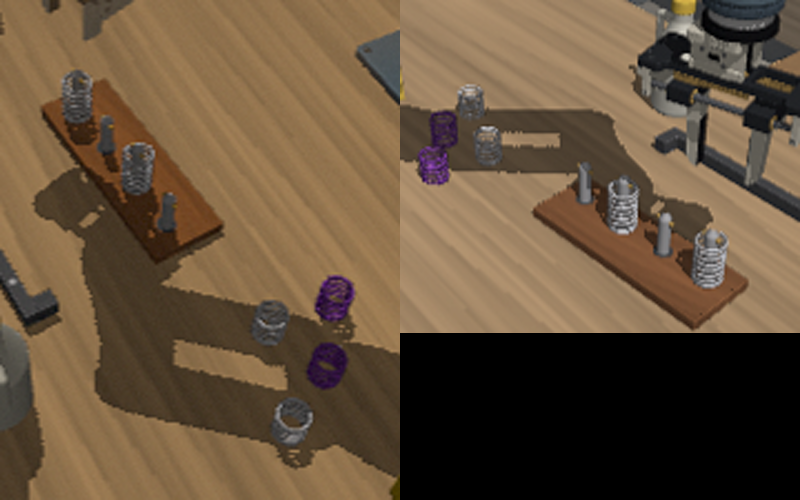

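Both long springs are seated, and the remaining grey short springs look unmoved. Next is the one at (.4485,.2227).

```bash
python3 -m creep '{"linear":[[-0.333,0.0,0],[-0.333,0.0,0],[-0.333,0,0],[-0.333,0,0],[-0.333,0,0],[-0.333,0,0.02],[-0.333,0,0.035],[-0.333,0,0.035],[-0.333,0,0.035],[-0.333,0,0.035]],"spin":[-0.742,-0.742,-0.742,-0.742,-0.742,-0.742,-0.742,-0.742,-0.742,-0.742],"jaw":[60,60,60,60,60,60,60,60,60,60]}'
python3 look.py w7.png .4485 .2227 .022 50; python3 go.py .4485 .2227 .014 -30
```

```text
time: 16.55
tcp_pos: [0.4037, 0.1593, 0.1341]
eef_rot: [[0.868, -0.496, -0.005], [-0.496, -0.868, -0.001], [-0.004, 0.003, -1.0]]
ft_force: [0.9, 0.2, -0.7]
grip_width: 0.0558
px 331.5533836228507 111.69280086671706
origin 281 61 scale 6
long_a_center 0.65 [575.5  50. ] [0.7296 0.1695 0.031 ]
short_a_center 0.24 [578.9 251.3] [ 0.6631 -0.0763  0.022 ]
lin [ 0.0027 -0.0779  0.122 ] spin -0.001 yaw now -30.05 T [0.4072 0.1567 0.1361] F [-0.  -0.8  0.8] t 16.7 j [ 0.11  0.13  1.91 -0.    1.1   0.64] w 0.056
```

View pics/w7.png

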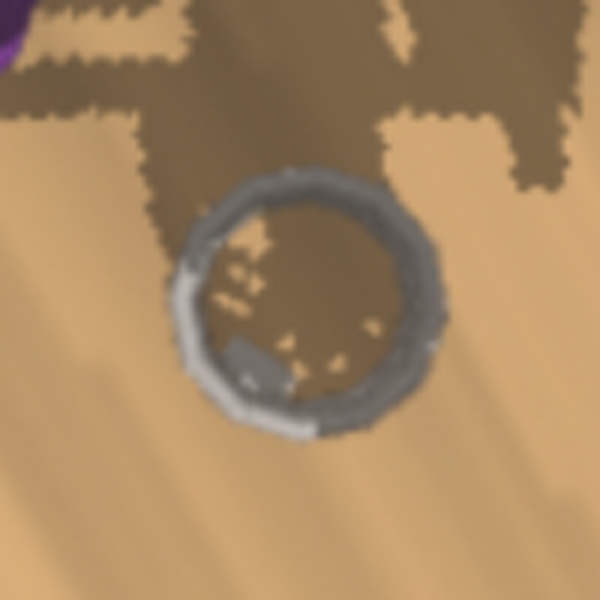

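The ring is centred near px (333,111) and the tang is at lower left, about 122° in the image, so its world yaw is about 208°.

```bash
python3 ring.py 333.2 111.3 .043; python3 go.py .4485 .2227 .012 -30
```

```text
[0.4537 0.2198 0.043 ]
lin [ 0.0021 -0.0779  0.1244] spin -0.002 yaw now -30.12 T [0.4076 0.1564 0.1364] F [-0.5 -1.1 -0.8] t 16.75 j [ 0.11  0.13  1.91 -0.    1.1   0.64] w 0.0557
```

```bash
python3 -m creep '{"linear":[[0.008,-0.04,0],[0.008,-0.078,0.0],[0.008,-0.078,0.03],[0.008,-0.078,0.06],[0.008,-0.078,0.09],[0.008,-0.078,0.115],[0.008,-0.078,0.124],[0.008,-0.078,0.124],[0.008,-0.078,0.124]],"spin":[0,0,0,0,0,0,0,0,0],"jaw":[60,60,60,60,60,60,60,60,60]}' 15; python3 -m creep '{"linear":[[0,0,0],[0,0,0],[0,0,0],[0,0,0],[0,0,0],[0,0,-0.02],[0,0,-0.06],[0,0,-0.1],[0,0,-0.14],[0,0,-0.187]],"spin":[0,0,0,0,0,0,0,0,0,0],"jaw":[25,25,25,25,25,25,25,25,25,25]}' 20;python3 go.py .486 .02 .2 -53.4 c
```

```text
time: 17.5
tcp_pos: [0.4537, 0.2203, 0.0129]
eef_rot: [[0.865, -0.502, 0.0], [-0.502, -0.865, -0.0], [0.0, -0.0, -1.0]]
ft_force: [0.9, 0.5, 0.0]
grip_width: 0.056
time: 18.33
tcp_pos: [0.4519, 0.2211, 0.1961]
eef_rot: [[0.866, -0.5, -0.0], [-0.5, -0.866, -0.0], [-0.0, 0.0, -1.0]]
ft_force: [0.3, 0.9, -0.6]
grip_width: 0.0389
lin [ 0.0991  0.2287 -0.0039] spin 0.408 yaw now -30.0 T [0.4519 0.2211 0.1961] F [ 0.3  0.9 -0.6] t 18.3333 j [ 0.23  0.19  1.68 -0.    1.27  0.76] w 0.0389
```

```bash
python3 -m creep '{"linear":[[0.099,0.229,0],[0.099,0.229,0],[0.099,0.229,0],[0.099,0.229,0],[0.099,0.229,0],[0.099,0.229,0],[0.099,0.229,0],[0.099,0.229,0],[0.099,0.229,0]],"spin":[0.408,0.408,0.408,0.408,0.408,0.408,0.408,0.408,0.408],"jaw":[25,25,25,25,25,25,25,25,25]}';python3 go.py .486 .05 .2 -53.4
python3 look.py w8.png .486 .04 .05 75
```

```text
time: 19.08
tcp_pos: [0.4237, -0.0264, 0.1943]
eef_rot: [[0.595, -0.804, 0.0], [-0.804, -0.595, 0.001], [-0.0, -0.001, -1.0]]
ft_force: [0.2, -0.5, -0.1]
grip_width: 0.0389
lin [-0.0244 -0.0955 -0.0056] spin -0.001 yaw now -53.48 T [ 0.4237 -0.0264  0.1943] F [ 0.2 -0.5 -0.1] t 19.0833 j [-0.33  0.05  1.85  0.    1.24  0.61] w 0.0389
px 306.25231551370535 99.6743534793641
origin 231 24 scale 4
long_a_center 0.65 [460.8 200.1] [ 0.5061 -0.1707  0.031 ]
short_a_center 0.22 [324.9 255.1] [ 0.3513 -0.0837  0.022 ]
```

View pics/w8.png

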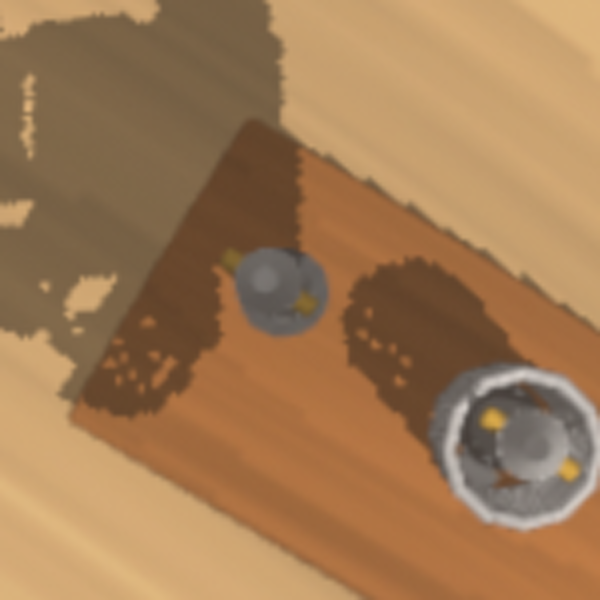

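The small_b rod tip is at px (298,94) and its base at (302,97).

```bash
python3 ring.py 298 94.25 .078; python3 ring.py 301.75 96.75 .016; python3 go.py .486 .05 .2 -53.4
```

```text
[0.4854 0.0488 0.078 ]
[0.4855 0.0497 0.016 ]
lin [-0.023  -0.0947 -0.0059] spin 0.003 yaw now -53.23 T [ 0.4239 -0.0252  0.1941] F [ 0.3  0.1 -0.6] t 19.3333 j [-0.32  0.05  1.85  0.    1.24  0.61] w 0.0389
```

```bash
python3 -m creep '{"linear":[[-0.0243,-0.05,0],[-0.0243,-0.0913,0],[-0.0243,-0.0913,0.02],[-0.0243,-0.0913,0.05],[-0.0243,-0.0913,0.075],[-0.0243,-0.0913,0.087],[-0.0243,-0.0913,0.087],[-0.0243,-0.0913,0.087]],"spin":[0,0,0,0,0,0,0,0],"jaw":[25,25,25,25,25,25,25,25]}' 20; python3 go.py .4825 .049 .075 -53.4
```

```text
time: 20.0
tcp_pos: [0.4822, 0.0483, 0.1067]
eef_rot: [[0.598, -0.802, -0.002], [-0.802, -0.598, 0.0], [-0.001, 0.001, -1.0]]
ft_force: [0.2, 0.0, -1.8]
grip_width: 0.039
lin [-0.0003 -0.0007  0.0317] spin 0.002 yaw now -53.3 T [0.4822 0.0483 0.1067] F [ 0.2  0.  -1.8] t 20.0 j [-0.13  0.25  1.84  0.    1.05  0.8 ] w 0.039
```

```bash
python3 -m creep '{"linear":[[0,-0.0005,0.005],[0,-0.0005,0.01],[0,-0.0005,0.015],[0,-0.0005,0.02],[0,-0.0005,0.025],[0,-0.0005,0.03],[0,-0.0005,0.034],[0,-0.0005,0.034]],"spin":[0,0,0,0,0,0,0,0],"jaw":[25,25,25,25,25,25,25,25]}' 20; python3 go.py .4825 .049 .0285 -53.4
```

```text
time: 20.67
tcp_pos: [0.4824, 0.0476, 0.0721]
eef_rot: [[0.596, -0.803, -0.002], [-0.803, -0.596, 0.0], [-0.001, 0.001, -1.0]]
ft_force: [-0.0, -0.7, -0.8]
grip_width: 0.0389
lin [-0.001  -0.001   0.0436] spin -0.0 yaw now -53.41 T [0.4824 0.0476 0.0721] F [-0.  -0.7 -0.8] t 20.6667 j [-0.13  0.3   1.88 -0.    0.96  0.8 ] w 0.0389
```

```bash
python3 -m creep '{"linear":[[0,0,0.01],[0,0,0.02],[0,0,0.03],[0,0,0.036],[0,0,0.041],[0,0,0.043],[0,0,0.043]],"spin":[0,0,0,0,0,0,0],"jaw":[25,25,25,25,25,25,25]}' 20; python3 -m creep '{"linear":[[0,0,0],[0,0,0],[0,0,0],[0,0,-0.02],[0,0,-0.06],[0,0,-0.1],[0,0,-0.14],[0,0,-0.14]],"spin":[0,0,0,0,0,0,0,0],"jaw":[54,54,54,54,54,54,54,54]}' 20; python3 go.py .492 .335 .14 -30 c
python3 both.py b2.png
```

```text
time: 21.25
tcp_pos: [0.4828, 0.0476, 0.03]
eef_rot: [[0.596, -0.803, -0.001], [-0.803, -0.596, 0.0], [-0.001, 0.001, -1.0]]
ft_force: [0.4, -0.4, 0.4]
grip_width: 0.0389
time: 21.92
tcp_pos: [0.4879, 0.0471, 0.1779]
eef_rot: [[0.596, -0.803, 0.014], [-0.803, -0.596, -0.002], [0.01, -0.01, -1.0]]
ft_force: [0.7, -0.0, -0.1]
grip_width: 0.0501
lin [-0.198 -0.103  0.037] spin -0.408 yaw now -53.39 T [0.4879 0.0471 0.1779] F [ 0.7 -0.  -0.1] t 21.9167 j [-0.13  0.18  1.75  0.    1.21  0.8 ] w 0.0501
```

View pics/b2.png

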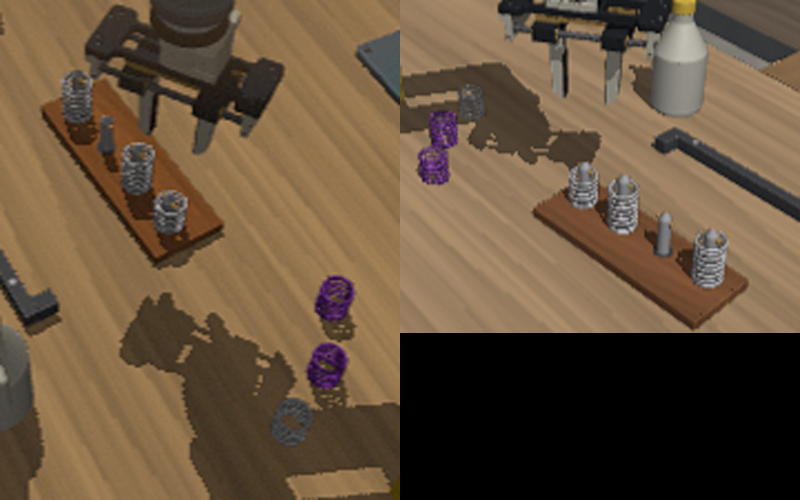

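Three are on. Last is the grey spring at (.492,.335).

```bash
python3 -m creep '{"linear":[[-0.198,-0.103,0],[-0.198,-0.103,0],[-0.198,-0.103,0],[-0.198,-0.103,0],[-0.198,-0.103,0.02],[-0.198,-0.103,0.037],[-0.198,-0.103,0.037],[-0.198,-0.103,0.037]],"spin":[-0.408,-0.408,-0.408,-0.408,-0.408,-0.408,-0.408,-0.408],"jaw":[60,60,60,60,60,60,60,60]}'
python3 look.py w9.png .492 .335 .022 50; python3 go.py .492 .335 .012 -30
```

```text
time: 22.68
tcp_pos: [0.4452, 0.2678, 0.1304]
eef_rot: [[0.867, -0.498, -0.006], [-0.498, -0.867, -0.003], [-0.004, 0.005, -1.0]]
ft_force: [0.6, 0.9, 0.3]
grip_width: 0.0559
px 331.2974075983204 106.62212176651771
origin 281 56 scale 6
short_a_center 0.87 [332.6 104.3] [0.494  0.3362 0.022 ]
lin [ 0.0036 -0.081   0.1213] spin -0.002 yaw now -30.09 T [0.4482 0.2668 0.1333] F [ 0.4 -0.8 -0. ] t 22.8333 j [ 0.32  0.28  1.72 -0.    1.13  0.85] w 0.0557
```

View pics/w9.png

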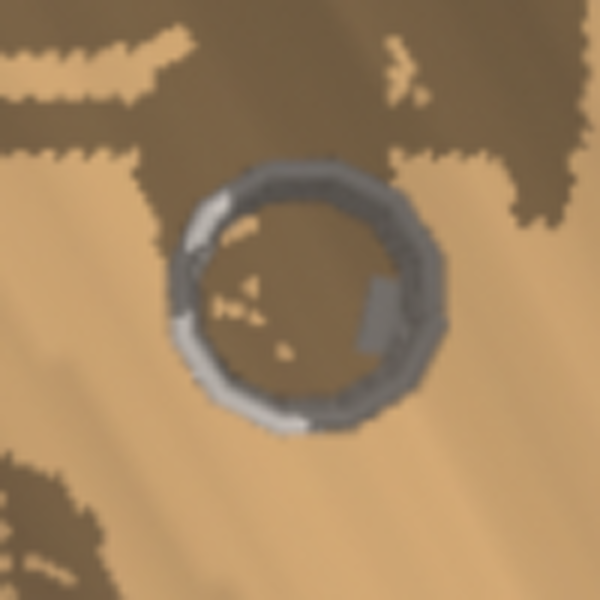

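The ring is centred near px (332,105). The tang is on the right at about 14°, so its world yaw is about −44°.

```bash
python3 ring.py 332.2 105.3 .043; python3 go.py .492 .335 .012 -30
```

```text
[0.4965 0.3347 0.043 ]
lin [ 0.0033 -0.0808  0.1217] spin -0.002 yaw now -30.13 T [0.4485 0.2668 0.1337] F [ 1.1 -1.   2. ] t 22.8833 j [ 0.32  0.28  1.72 -0.    1.13  0.85] w 0.0558
```

```bash
python3 -m creep '{"linear":[[0.0073,-0.04,0],[0.0073,-0.0828,0.0],[0.0073,-0.0828,0.03],[0.0073,-0.0828,0.06],[0.0073,-0.0828,0.09],[0.0073,-0.0828,0.115],[0.0073,-0.0828,0.122],[0.0073,-0.0828,0.122],[0.0073,-0.0828,0.122]],"spin":[0,0,0,0,0,0,0,0,0],"jaw":[60,60,60,60,60,60,60,60,60]}' 15; python3 -m creep '{"linear":[[0,0,0],[0,0,0],[0,0,0],[0,0,0],[0,0,0],[0,0,-0.02],[0,0,-0.06],[0,0,-0.1],[0,0,-0.14],[0,0,-0.187]],"spin":[0,0,0,0,0,0,0,0,0,0],"jaw":[25,25,25,25,25,25,25,25,25,25]}' 20;python3 go.py .497 -.075 .2 18.6 c
```

```text
time: 23.63
tcp_pos: [0.4967, 0.3355, 0.0123]
eef_rot: [[0.865, -0.501, 0.001], [-0.501, -0.865, 0.0], [0.001, -0.001, -1.0]]
ft_force: [0.4, -0.7, -0.9]
grip_width: 0.0559
time: 24.47
tcp_pos: [0.4948, 0.3358, 0.1946]
eef_rot: [[0.866, -0.5, -0.001], [-0.5, -0.866, -0.0], [-0.0, 0.0, -1.0]]
ft_force: [-0.0, 0.1, -0.7]
grip_width: 0.0397
lin [ 0.2659  0.4062 -0.0053] spin -0.848 yaw now -30.01 T [0.4948 0.3358 0.1946] F [-0.   0.1 -0.7] t 24.4667 j [ 0.41  0.36  1.45 -0.    1.33  0.93] w 0.0397
```

```bash
python3 -m creep '{"linear":[[0.266,0.406,0],[0.266,0.406,0],[0.266,0.406,0],[0.266,0.406,0],[0.266,0.406,0],[0.266,0.406,0],[0.266,0.406,0],[0.266,0.406,0],[0.266,0.406,0],[0.266,0.406,0]],"spin":[-0.848,-0.848,-0.848,-0.848,-0.848,-0.848,-0.848,-0.848,-0.848,-0.848],"jaw":[25,25,25,25,25,25,25,25,25,25]}';python3 go.py .497 -.075 .2 18.6 c
```

```text
time: 25.3
tcp_pos: [0.5173, -0.0554, 0.1934]
eef_rot: [[0.948, 0.319, 0.001], [0.319, -0.948, -0.0], [0.001, 0.001, -1.0]]
ft_force: [1.8, -0.0, -0.7]
grip_width: 0.0396
lin [-0.0255  0.0901 -0.0066] spin 0.0 yaw now 18.61 T [ 0.5173 -0.0554  0.1934] F [ 1.8 -0.  -0.7] t 25.3 j [-0.32  0.22  1.65  0.    1.27 -0.65] w 0.0396
```

```bash
python3 -m creep '{"linear":[[-0.026,0.09,0],[-0.026,0.09,0],[-0.026,0.09,0],[-0.026,0.09,0],[-0.026,0.09,0],[-0.026,0.09,0]],"spin":[0,0,0,0,0,0],"jaw":[25,25,25,25,25,25]}';python3 go.py .497 -.09 .2 18.6
python3 look.py wa.png .497 -.085 .05 75
```

```text
time: 25.8
tcp_pos: [0.5214, -0.1457, 0.1928]
eef_rot: [[0.948, 0.319, -0.0], [0.319, -0.948, 0.001], [0.0, -0.001, -1.0]]
ft_force: [-1.1, -0.5, -0.7]
grip_width: 0.0394
lin [-0.0053 -0.0606 -0.0071] spin 0.0 yaw now 18.61 T [ 0.5214 -0.1457  0.1928] F [-1.1 -0.5 -0.7] t 25.8 j [-0.48  0.26  1.6   0.    1.28 -0.8 ] w 0.0394
px 318.5769406444062 124.22125106279341
origin 243 49 scale 4
long_a_center 0.72 [303.2 195.1] [ 0.5056 -0.1648  0.031 ]
long_a_center 0.28 [347.5   4.7] [0.4838 0.0492 0.031 ]
short_a_center 0.95 [325.5 259.1] [ 0.556  -0.2359  0.022 ]
```

View pics/wa.png

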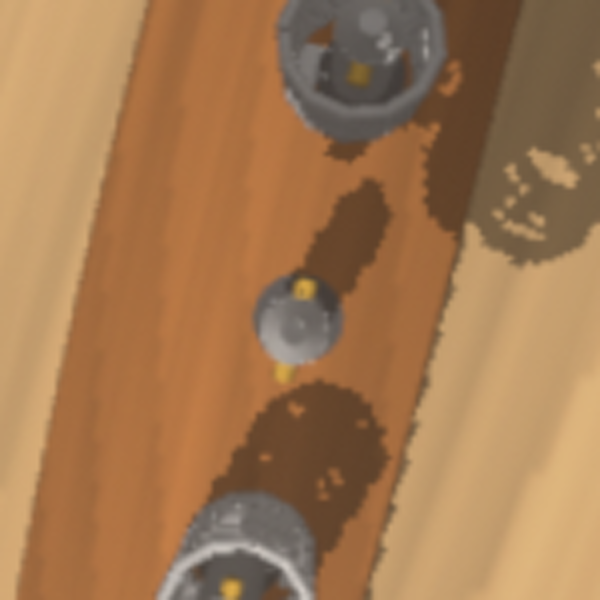

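```bash
python3 ring.py 317.5 130.25 .078; python3 ring.py 317.75 127.75 .016; python3 go.py .5 -.09 .105 18.6
```

```text
[ 0.498  -0.0892  0.078 ]
[ 0.4978 -0.0905  0.016 ]
lin [-0.0027 -0.0599  0.088 ] spin 0.001 yaw now 18.68 T [ 0.5217 -0.1459  0.193 ] F [ 0.1  0.2 -0.6] t 26.05 j [-0.48  0.26  1.59  0.    1.28 -0.8 ] w 0.04
```

```bash
python3 -m creep '{"linear":[[-0.0015,-0.03,0],[-0.0015,-0.061,0],[-0.0015,-0.061,0.01],[-0.0015,-0.061,0.04],[-0.0015,-0.061,0.07],[-0.0015,-0.061,0.086],[-0.0015,-0.061,0.086],[-0.0015,-0.061,0.086]],"spin":[0,0,0,0,0,0,0,0],"jaw":[25,25,25,25,25,25,25,25]}' 20; python3 go.py .5013 -.0885 .075 18.6
```

```text
time: 26.72
tcp_pos: [0.5004, -0.0895, 0.1063]
eef_rot: [[0.948, 0.319, -0.002], [0.319, -0.948, 0.001], [-0.001, -0.001, -1.0]]
ft_force: [0.4, 0.7, 0.3]
grip_width: 0.0393
lin [ 0.0012 -0.0006  0.0313] spin 0.0 yaw now 18.61 T [ 0.5004 -0.0895  0.1063] F [0.4 0.7 0.3] t 26.7167 j [-0.4   0.29  1.79 -0.    1.06 -0.72] w 0.0393
```

```bash
python3 -m creep '{"linear":[[0.001,-0.0006,0.005],[0.001,-0.0006,0.01],[0.001,-0.0006,0.015],[0.001,-0.0006,0.02],[0.001,-0.0006,0.025],[0.001,-0.0006,0.03],[0.001,-0.0006,0.034],[0.001,-0.0006,0.034]],"spin":[0,0,0,0,0,0,0,0],"jaw":[25,25,25,25,25,25,25,25]}' 20; python3 go.py .501 -.0888 .0285 18.6
```

```text
time: 27.38
tcp_pos: [0.5009, -0.0888, 0.0718]
eef_rot: [[0.948, 0.318, -0.002], [0.318, -0.948, 0.001], [-0.001, -0.001, -1.0]]
ft_force: [0.3, 0.6, -0.7]
grip_width: 0.0392
lin [0.0002 0.0001 0.0433] spin -0.001 yaw now 18.56 T [ 0.5009 -0.0888  0.0718] F [ 0.3  0.6 -0.7] t 27.3833 j [-0.4   0.34  1.82 -0.    0.98 -0.72] w 0.0392
```

```bash
python3 -m creep '{"linear":[[0,0,0.01],[0,0,0.02],[0,0,0.03],[0,0,0.036],[0,0,0.041],[0,0,0.043],[0,0,0.043]],"spin":[0,0,0,0,0,0,0],"jaw":[25,25,25,25,25,25,25]}' 20; python3 -m creep '{"linear":[[0,0,0],[0,0,0],[0,0,0],[0,0,-0.02],[0,0,-0.06],[0,0,-0.1],[0,0,-0.14],[0,0,-0.14]],"spin":[0,0,0,0,0,0,0,0],"jaw":[60,60,60,60,60,60,60,60]}' 20
```

```text
time: 27.97
tcp_pos: [0.5012, -0.0889, 0.0294]
eef_rot: [[0.948, 0.318, -0.001], [0.318, -0.948, 0.0], [-0.001, -0.001, -1.0]]
ft_force: [0.3, -0.4, -0.8]
grip_width: 0.0395
time: 28.63
tcp_pos: [0.5061, -0.0907, 0.1781]
eef_rot: [[0.948, 0.319, 0.014], [0.319, -0.948, -0.006], [0.011, 0.01, -1.0]]
ft_force: [1.7, -1.3, 0.8]
grip_width: 0.0558
```

```bash
python3 go.py .53 -.08 .22 -85.4;python3 both.py b3.png
```

```text
lin [ 0.0266 -0.0021 -0.0417] spin 1.815 yaw now 18.58 T [ 0.5061 -0.0907  0.1781] F [ 1.7 -1.3  0.8] t 28.6333 j [-0.39  0.22  1.69  0.    1.22 -0.72] w 0.0558
```

View pics/b3.png

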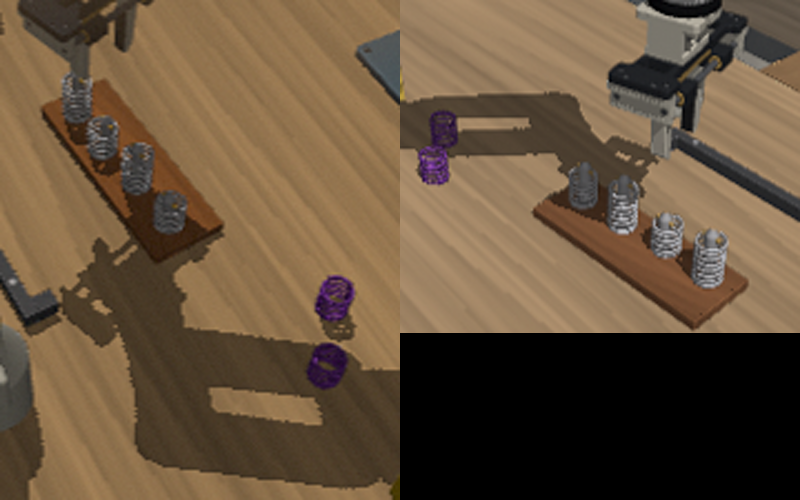

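All four springs are seated. Now I'll measure the rail, turning the jaw parallel to it.

```bash
python3 -m creep '{"linear":[[0.027,-0.002,-0.042],[0.027,-0.002,-0.042],[0.027,-0.002,-0.042],[0.027,-0.002,-0.042],[0.027,-0.002,-0.042],[0.027,-0.002,-0.042],[0.027,-0.002,-0.042],[0.027,-0.002,-0.042],[0.027,-0.002,-0.042],[0.027,-0.002,-0.042]],"spin":[1.815,1.815,1.815,1.815,1.815,1.815,1.815,1.815,1.815,1.815],"jaw":[60,60,60,60,60,60,60,60,60,60]}' >/dev/null; python3 go.py .53 -.08 .22 -85.4
```

```text
lin [ 0.0042 -0.0026 -0.0105] spin 0.558 yaw now -53.41 T [ 0.5254 -0.0781  0.2096] F [-0.3 -0.3 -0.6] t 29.5667 j [-0.36  0.23  1.59 -0.    1.32  0.57] w 0.0558
```

```bash
python3 -m creep '{"linear":[[0.004,-0.002,-0.01],[0.004,-0.002,-0.01],[0.004,-0.002,-0.01],[0.004,-0.002,-0.01],[0.004,-0.002,-0.01],[0.004,-0.002,-0.01],[0.004,-0.002,-0.01],[0.004,-0.002,-0.01]],"spin":[0.558,0.558,0.558,0.558,0.558,0.558,0.558,0.558],"jaw":[100,100,100,100,100,100,100,100]}' >/dev/null; python3 go.py .53 -.08 .22 -85.4
python3 -c "
from h import *
w=snap('wrist','wb.png')"
```

```text
lin [-0.0004 -0.      0.0007] spin 0.008 yaw now -84.92 T [ 0.53   -0.0804  0.2207] F [ 0.  -0.2  0.3] t 30.2333 j [-0.36  0.23  1.56 -0.    1.35  1.12] w 0.0931
```

View pics/wb.png

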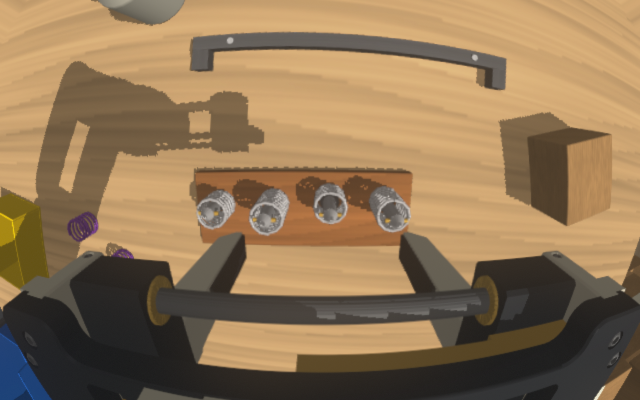

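The rail spans (191,40) to (505,75). The board, with four springs, has corners near (195,170), (411,172), (203,242) and (410,244).

```bash
python3 -c "
import cv2,numpy as np
i=cv2.imread('pics/wb.png');a=i[25:95,180:350];b=i[25:95,350:520]
cv2.imwrite('pics/wc.png',np.vstack([cv2.resize(x,None,fx=4,fy=4,interpolation=cv2.INTER_CUBIC) for x in(a,b)]))
a=i[155:255,180:305];b=i[155:255,300:425]
cv2.imwrite('pics/wd.png',np.hstack([cv2.resize(x,None,fx=3.2,fy=3.2,interpolation=cv2.INTER_CUBIC) for x in(a,b)]))"
```

```text
(no output)
```

View pics/wc.png

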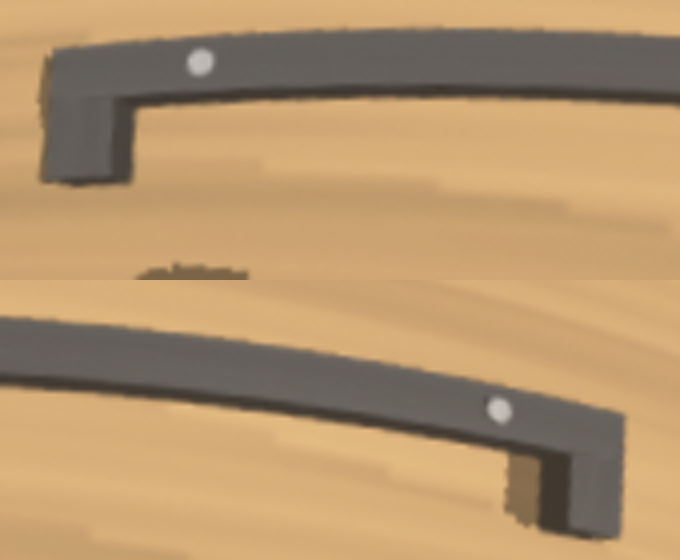

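View pics/wd.png

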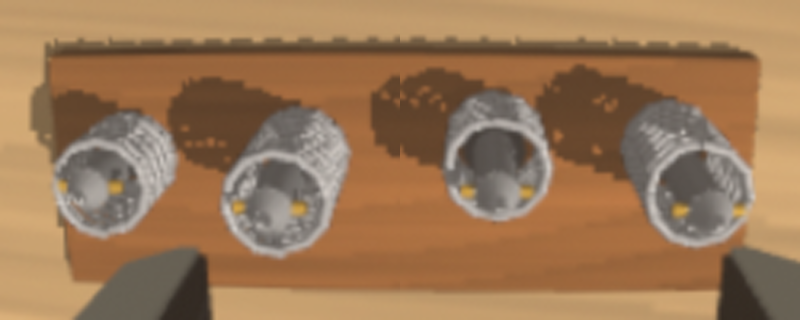

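```bash
python3 - <<'E'
from h import *
w=snap('wrist');w['_w']=1
P=np.array([onz(w,u,0.0) for u in [(213.25,51.75),(265,49.75),(350,50.9),(400,56.5),(485,69.75)]])[:,:2]
print(P.round(4)); c=P.mean(0);u,s,vt=np.linalg.svd(P-c);d=vt[0]*np.sign(vt[0][1]);print('dir',d,'yaw',np.degrees(np.arctan2(-d[0],d[1])),'resid',((P-c)@vt[1]).round(4))
mid=(P[0]+P[-1])/2;print('bay mid',mid,'len',np.linalg.norm(P[0]-P[-1]))
B=[onz(w,u,.016)[:2].round(4) for u in[(195,172.5),(411.9,174.4),(203.4,242.5)]];print(B)
e=B[0]-B[1];print('board len',np.linalg.norm(e),'yaw',np.degrees(np.arctan2(-e[0],e[1])),'far mid',(B[0]+B[1])/2)
n=np.array([d[1],-d[0]]);print('gap left/right',n@(c-B[0]),n@(c-B[1]), 'lateral board mid vs bay', d@((B[0]+B[1])/2-mid))
E
```

```text
[[ 0.6776  0.0735]
 [ 0.6805  0.005 ]
 [ 0.6867 -0.1002]
 [ 0.6884 -0.1636]
 [ 0.6949 -0.2856]]
dir [-0.04821808  0.99883683] yaw 2.763764157977525 resid [-0.      0.0003 -0.0008  0.0006 -0.    ]
bay mid [ 0.68624272 -0.10608086] len 0.3594816523609161
[array([0.5199, 0.0849]), array([ 0.5413, -0.1924]), array([0.4216, 0.076 ])]
board len 0.27812452247150016 yaw 4.412925414147557 far mid [ 0.5306  -0.05375]
gap left/right 0.156896151055095 0.1488919165360997 lateral board mid vs bay 0.05977478791653964
```

```bash
python3 go.py .469 .112 .12 2.76
```

```text
lin [-0.197   0.044   0.1014] spin -1.531 yaw now -84.96 T [ 0.5302 -0.0804  0.2213] F [ 0.6  0.1 -0. ] t 30.3333 j [-0.36  0.23  1.56  0.    1.35  1.12] w 0.0927
```

```bash
python3 -m creep '{"linear":[[-0.197,0.044,0],[-0.197,0.044,0],[-0.197,0.044,0],[-0.197,0.044,0],[-0.197,0.044,0],[-0.197,0.044,0],[-0.197,0.044,0],[-0.197,0.044,0],[-0.197,0.044,0],[-0.197,0.044,0]],"spin":[-1.531,-1.531,-1.531,-1.531,-1.531,-1.531,-1.531,-1.531,-1.531,-1.531],"jaw":[50,50,50,50,50,50,50,50,50,50]}' >/dev/null; python3 go.py .469 .112 .12 2.76
```

```text
lin [-0.0004  0.0003  0.1018] spin -0.274 yaw now -12.96 T [0.4695 0.1122 0.2218] F [-0.2  0.1 -0.6] t 31.1667 j [ 0.    0.13  1.68 -0.    1.32  0.23] w 0.0466
```

```bash
python3 -m creep '{"linear":[[0,0,0],[0,0,0.02],[0,0,0.06],[0,0,0.1],[0,0,0.1],[0,0,0.1],[0,0,0.1]],"spin":[-0.274,-0.274,-0.274,-0.274,-0.274,-0.274,-0.274],"jaw":[50,50,50,50,50,50,50]}' >/dev/null; python3 go.py .469 .112 .008 2.76
python3 -c "
from h import *
w=snap('wrist','we.png')"
```

```text
lin [-1.900e-03 -1.000e-04  1.154e-01] spin -0.008 yaw now 2.3 T [0.4707 0.1119 0.1234] F [ 1.  -0.2  1.1] t 31.75 j [ 0.    0.23  1.83 -0.    1.08 -0.04] w 0.0466
```

View pics/we.png

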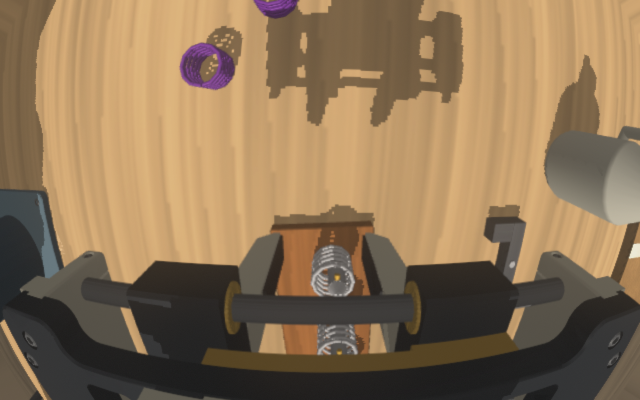

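```bash
python3 - <<'E'
from h import *
w=snap('wrist');w['_w']=1
for u in[(274,227),(374,222)]:print(onz(w,u,.016).round(4))
T=ctrl.get_obs()['tcp_pos'];print(T)
E
```

```text
[0.4266 0.0801 0.016 ]
[0.5222 0.089  0.016 ]
[0.47157945 0.11197803 0.12429705]
```

```bash
python3 -m creep '{"linear":[[0,0,0.04],[0,0,0.08],[0,0,0.1],[0,0,0.11],[0,0,0.115],[0,0,0.115],[0,0,0.115],[0,0,0.115]],"spin":[0,0,0,0,0,0,0,0],"jaw":[50,50,50,50,50,50,50,50]}'; python3 go.py .471 .112 .008 2.76
```

```text
time: 32.52
tcp_pos: [0.4712, 0.112, 0.0085]
eef_rot: [[0.999, 0.04, 0.004], [0.04, -0.999, 0.0], [0.004, 0.0, -1.0]]
ft_force: [-0.6, 0.7, -0.0]
grip_width: 0.0473
lin [-0.0002 -0.      0.0005] spin -0.008 yaw now 2.3 T [0.4712 0.112  0.0085] F [-0.6  0.7 -0. ] t 32.5167 j [ 0.    0.4   1.94 -0.    0.8  -0.04] w 0.0473
```

```bash
python3 -m creep '{"linear":[[0,0.006,0],[0,0.012,0],[0,0.018,0],[0,0.024,0],[0,0.03,0],[0,0.036,0],[0,0.042,0],[0,0.048,0],[0,0.053,0],[0,0.056,0]],"spin":[0,0,0,0,0,0,0,0,0,0],"jaw":[50,50,50,50,50,50,50,50,50,50]}'; python3 both.py b4.png
```

```text
time: 33.35
tcp_pos: [0.4726, 0.0558, 0.0074]
eef_rot: [[0.999, 0.039, 0.002], [0.039, -0.999, 0.001], [0.002, -0.001, -1.0]]
ft_force: [0.3, 6.4, 5.0]
grip_width: 0.0467
```

View pics/b4.png

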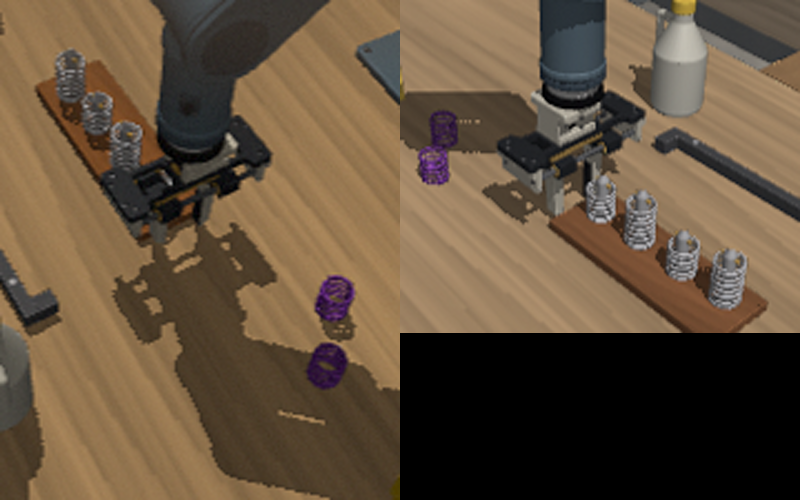

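```bash
python3 -m creep '{"linear":[[0,0.004,0],[0,0.008,0],[0,0.012,0],[0,0.016,0],[0,0.019,0],[0,0.021,0],[0,0.021,0],[0,0.0,0],[0,-0.02,0],[0,-0.02,0]],"spin":[0,0,0,0,0,0,0,0,0,0],"jaw":[50,50,50,50,50,50,50,50,50,50]}'; python3 -m creep '{"linear":[[0,0,-0.04],[0,0,-0.08],[0,0,-0.12],[0,0,-0.16],[0,0,-0.2],[0,0,-0.21],[0,0,-0.21]],"spin":[0,0,0,0,0,0,0],"jaw":[100,100,100,100,100,100,100]}'; python3 go.py .53 -.1 .22 -87.2
```

```text
time: 34.28
tcp_pos: [0.4701, 0.0775, 0.0066]
eef_rot: [[0.999, 0.041, -0.001], [0.041, -0.999, 0.0], [-0.001, -0.0, -1.0]]
ft_force: [0.1, 0.5, 0.0]
grip_width: 0.0462
time: 34.87
tcp_pos: [0.4731, 0.075, 0.2202]
eef_rot: [[0.999, 0.04, 0.007], [0.04, -0.999, -0.001], [0.007, 0.002, -1.0]]
ft_force: [-0.5, -0.3, -1.6]
grip_width: 0.0885
lin [0.0499 0.1771 0.0009] spin 1.562 yaw now 2.28 T [0.4731 0.075  0.2202] F [-0.5 -0.3 -1.6] t 34.8667 j [-0.08  0.12  1.7  -0.    1.31 -0.12] w 0.0885
```

```bash
python3 -m creep '{"linear":[[0.05,0.177,0],[0.05,0.177,0],[0.05,0.177,0],[0.05,0.177,0],[0.05,0.177,0],[0.05,0.177,0],[0.05,0.177,0],[0.05,0.177,0],[0.05,0.177,0],[0.05,0.177,0]],"spin":[1.562,1.562,1.562,1.562,1.562,1.562,1.562,1.562,1.562,1.562],"jaw":[100,100,100,100,100,100,100,100,100,100]}' >/dev/null; python3 go.py .53 -.1 .22 -87.2
```

```text
lin [ 0.0019 -0.003  -0.0064] spin 0.305 yaw now -69.71 T [ 0.5265 -0.0992  0.2137] F [ 0.6 -0.4 -1.2] t 35.7 j [-0.39  0.24  1.57 -0.    1.33  0.82] w 0.093
```

```bash
python3 -m creep '{"linear":[[0.002,-0.003,-0.006],[0.002,-0.003,-0.006],[0.002,-0.003,-0.006],[0.002,-0.003,-0.006],[0.002,-0.003,-0.006],[0.002,-0.003,-0.006]],"spin":[0.305,0.305,0.305,0.305,0.305,0.305],"jaw":[100,100,100,100,100,100]}' >/dev/null; python3 go.py .53 -.1 .22 -87.2
python3 -c "
from h import *
w=snap('wrist','wf.png')
i=w['image'][:,:,::-1];cv2.imwrite('pics/wf2.png',cv2.resize(i[30:260,190:480],None,fx=2.6,fy=2.6,interpolation=cv2.INTER_CUBIC))"
```

```text
lin [0.0002 0.0008 0.0013] spin 0.009 yaw now -86.7 T [ 0.5308 -0.0997  0.2213] F [ 0.6 -0.2 -0.6] t 36.2 j [-0.39  0.24  1.55 -0.    1.35  1.12] w 0.0931
```

View pics/wf2.png

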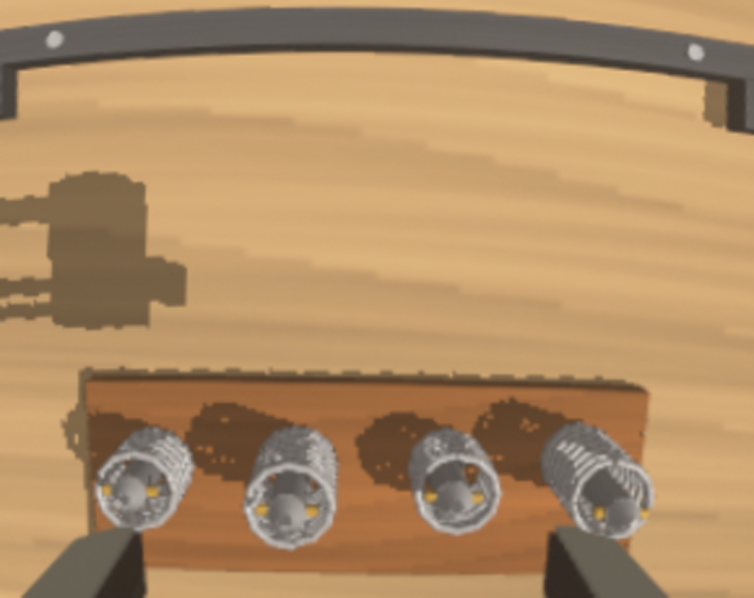

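View pics/wf.png

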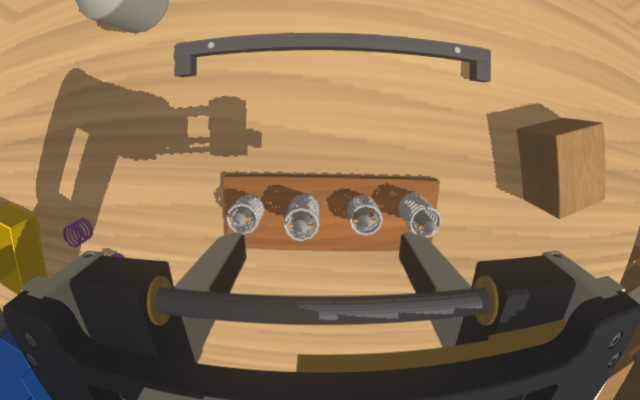

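```bash
python3 - <<'E'
from h import *
w=snap('wrist');w['_w']=1
P=np.array([onz(w,u,0.0) for u in [(196.9,56.9),(316.9,50),(470,61.5)]])[:,:2]
print(P.round(4)); d=P[0]-P[2];d/=np.linalg.norm(d);print('yaw',np.degrees(np.arctan2(-d[0],d[1])),np.linalg.norm(P[0]-P[2]))
B=[onz(w,u,.016)[:2].round(4) for u in[(223.8,176.9),(439.2,181.2)]];e=B[0]-B[1]
n=np.array([d[1],-d[0]]);print(B,np.linalg.norm(e),np.degrees(np.arctan2(-e[0],e[1])));print('gaps',[n@(P[0]-b) for b in B],'lat',d@((B[0]+B[1])/2-(P[0]+P[2])/2))
m=(B[0]+B[1])/2
print('start TCP',m-.1*n-.0325*n, 'far mid',m)
E
python3 go.py .40 -.113 .1 -87.2
```

```text
[[ 0.6775  0.0725]
 [ 0.6852 -0.0837]
 [ 0.6962 -0.2862]]
yaw 2.9863338020387444 0.3591500279139352
[array([0.5214, 0.0258]), array([ 0.5323, -0.251 ])] 0.27701453030481993 2.255063169895305
gaps [np.float64(0.1582839544052331), np.float64(0.16181941709964204)] lat 0.002606792768495951
start TCP [ 0.39452994 -0.11950295] far mid [ 0.52685 -0.1126 ]
lin [0.0058 0.1315 0.1222] spin 0.008 yaw now -86.74 T [ 0.5312 -0.0997  0.222 ] F [ 1.1  0.1 -0.3] t 36.3 j [-0.39  0.24  1.55 -0.    1.35  1.12] w 0.0926
```

```bash
python3 -m creep '{"linear":[[0.012,0.14,0],[0.012,0.14,0],[0.012,0.14,0],[0.012,0.14,0],[0.012,0.14,0.04],[0.012,0.14,0.08],[0.012,0.14,0.12],[0.012,0.14,0.12],[0.012,0.14,0.12]],"spin":[0.006,0.006,0.006,0.006,0.006,0.006,0.006,0.006,0.006],"jaw":[100,100,100,100,100,100,100,100,100]}'; python3 go.py .393 -.1195 .008 -87.1;python3 -c "
from h import *
w=snap('wrist','wg.png')"
```

```text
time: 37.05
tcp_pos: [0.391, -0.1186, 0.102]
eef_rot: [[0.05, -0.999, -0.004], [-0.999, -0.05, 0.003], [-0.003, 0.004, -1.0]]
ft_force: [0.8, -0.2, 0.5]
grip_width: 0.0932
lin [ 0.0012 -0.0023  0.0939] spin -0.0 yaw now -87.12 T [ 0.391  -0.1186  0.102 ] F [ 0.8 -0.2  0.5] t 37.05 j [-0.57  0.13  2.01 -0.    1.    0.95] w 0.0932
```

View pics/wg.png

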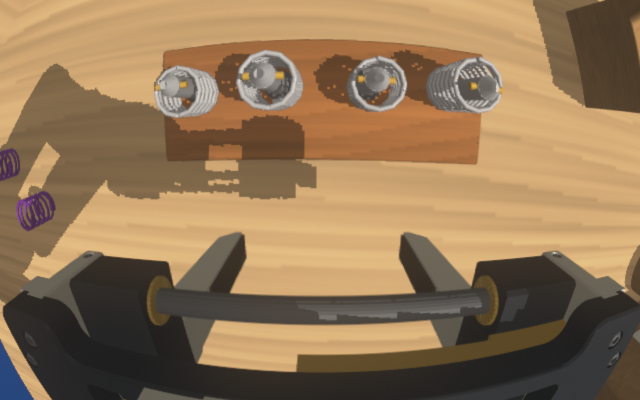

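```bash
python3 -m creep '{"linear":[[0,0,0.03],[0,0,0.06],[0,0,0.08],[0,0,0.09],[0,0,0.093],[0,0,0.093],[0,0,0.093]],"spin":[0,0,0,0,0,0,0],"jaw":[100,100,100,100,100,100,100]}'; python3 -m creep '{"linear":[[0,-0.006,0],[0,-0.012,0],[0,-0.018,0],[0,-0.024,0],[0,-0.03,0],[0,-0.037,0],[0,-0.044,0],[0,-0.051,0],[0,-0.058,0],[0,-0.065,0]],"spin":[0,0,0,0,0,0,0,0,0,0],"jaw":[100,100,100,100,100,100,100,100,100,100]}'; python3 both.py b5.png
```

```text
time: 37.68
tcp_pos: [0.3942, -0.1205, 0.0115]
eef_rot: [[0.05, -0.999, 0.003], [-0.999, -0.05, -0.002], [0.002, -0.003, -1.0]]
ft_force: [0.2, 0.8, -0.9]
grip_width: 0.0929
time: 38.52
tcp_pos: [0.4553, -0.1153, 0.0094]
eef_rot: [[0.051, -0.999, -0.006], [-0.999, -0.051, 0.002], [-0.002, 0.005, -1.0]]
ft_force: [-8.5, -0.2, 6.8]
grip_width: 0.093
```

View pics/b5.png

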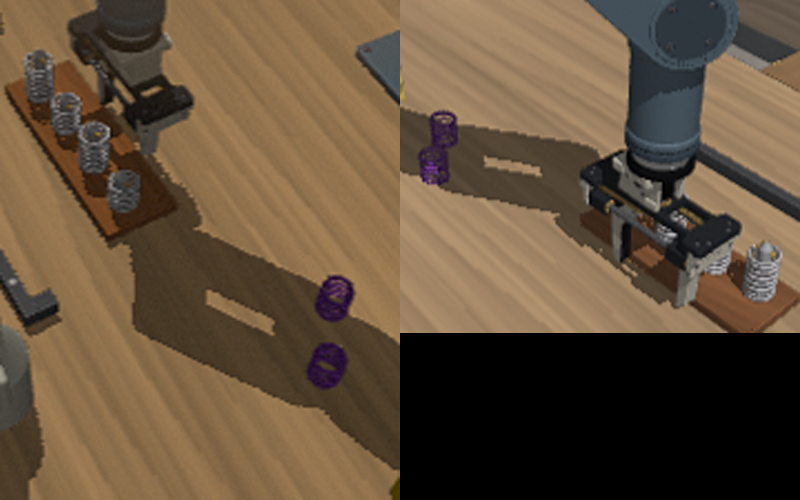

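```bash
python3 -m creep '{"linear":[[0,-0.006,0],[0,-0.012,0],[0,-0.018,0],[0,-0.024,0],[0,-0.03,0],[0,-0.037,0],[0,-0.044,0],[0,-0.051,0],[0,-0.058,0],[0,-0.065,0]],"spin":[0,0,0,0,0,0,0,0,0,0],"jaw":[100,100,100,100,100,100,100,100,100,100]}';python3 -m creep '{"linear":[[0,-0.006,0],[0,-0.012,0],[0,-0.018,0],[0,-0.024,0],[0,-0.03,0],[0,-0.035,0],[0,-0.039,0],[0,-0.042,0],[0,-0.044,0],[0,-0.044,0]],"spin":[0,0,0,0,0,0,0,0,0,0],"jaw":[100,100,100,100,100,100,100,100,100,100]}'
python3 -c "
from h import *
w=snap('wrist','wh.png')"
```

```text
time: 39.45
tcp_pos: [0.5208, -0.1124, 0.0093]
eef_rot: [[0.05, -0.999, -0.004], [-0.999, -0.05, 0.001], [-0.001, 0.004, -1.0]]
ft_force: [-6.5, -0.3, 4.1]
grip_width: 0.0928
time: 40.28
tcp_pos: [0.5652, -0.1104, 0.0093]
eef_rot: [[0.05, -0.999, -0.003], [-0.999, -0.05, 0.001], [-0.001, 0.003, -1.0]]
ft_force: [-3.4, 0.2, 2.7]
grip_width: 0.0931
```

View pics/wh.png

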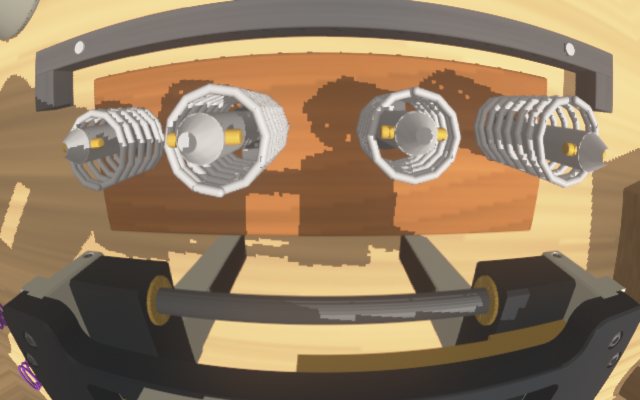

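About 13 mm remains and the board is centred between the end blocks. I'll push slowly until contact.

```bash
python3 -m creep '{"linear":[[0,-0.002,0],[0,-0.004,0],[0,-0.006,0],[0,-0.008,0],[0,-0.009,0],[0,-0.010,0],[0,-0.011,0],[0,-0.011,0]],"spin":[0,0,0,0,0,0,0,0],"jaw":[100,100,100,100,100,100,100,100]}';python3 -c "
from h import *
w=snap('wrist','wi.png')"
```

```text
time: 41.0
tcp_pos: [0.5769, -0.1102, 0.0096]
eef_rot: [[0.05, -0.999, -0.001], [-0.999, -0.05, 0.0], [-0.0, 0.001, -1.0]]
ft_force: [-3.5, 0.4, -2.2]
grip_width: 0.0931
```

View pics/wi.png

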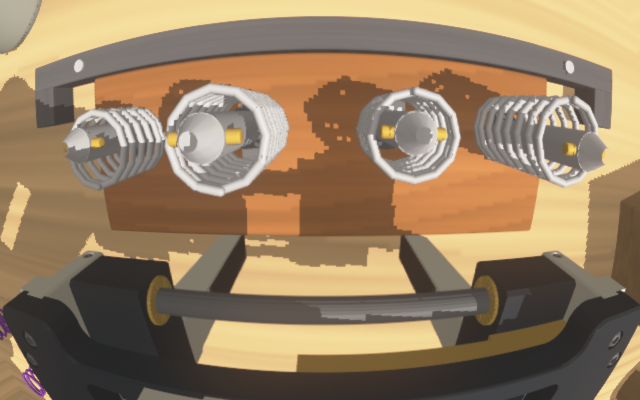

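```bash
python3 -m creep '{"linear":[[0,-0.001,0],[0,-0.002,0],[0,-0.002,0],[0,-0.002,0]],"spin":[0,0,0,0],"jaw":[100,100,100,100]}';python3 -m creep '{"linear":[[0,-0.001,0],[0,-0.002,0],[0,-0.002,0],[0,-0.002,0]],"spin":[0,0,0,0],"jaw":[100,100,100,100]}'; python3 -c "
from h import *
w=snap('wrist');i=w['image'][:,:,::-1];print(ctrl.get_obs()['torque'])
cv2.imwrite('pics/wj.png',np.vstack([cv2.resize(i[30:120,80:330],None,fx=3,fy=3,interpolation=cv2.INTER_CUBIC),cv2.resize(i[30:120,320:570],None,fx=3,fy=3,interpolation=cv2.INTER_CUBIC)]))"
```

```text
time: 41.38
tcp_pos: [0.577, -0.1102, 0.0096]
eef_rot: [[0.05, -0.999, -0.004], [-0.999, -0.05, 0.0], [-0.001, 0.004, -1.0]]
ft_force: [-9.8, -1.5, 1.6]
grip_width: 0.0933
time: 41.72
tcp_pos: [0.577, -0.1101, 0.0096]
eef_rot: [[0.05, -0.999, -0.008], [-0.999, -0.05, 0.001], [-0.001, 0.008, -1.0]]
ft_force: [-14.8, -2.7, 7.5]
grip_width: 0.0931
[-0.5654593   2.83119873 -0.21497544]
```

View pics/wj.png

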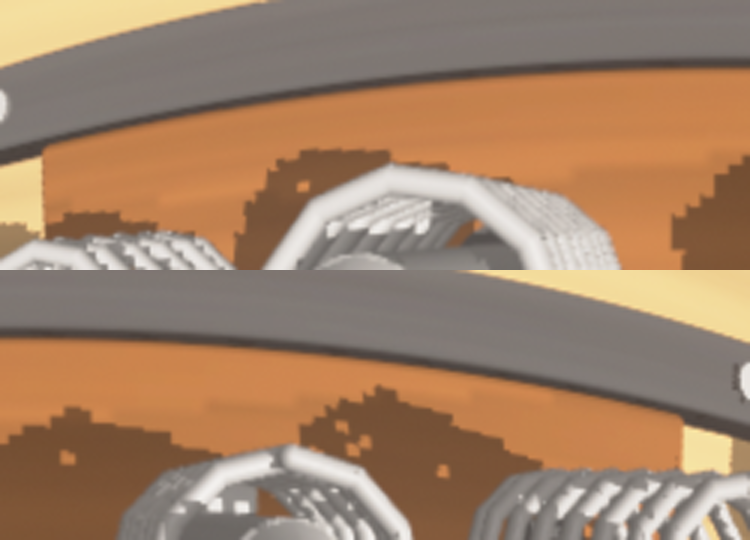

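The board is flush at both ends. The TCP stalled at x = .577 while the force rose to 15 N. Backing off now.

```bash
python3 -m creep '{"linear":[[0,0.004,0],[0,0.01,0],[0,0.02,0],[0,0.035,0],[0,0.05,0],[0,0.06,-0.02],[0,0.06,-0.06],[0,0.06,-0.1],[0,0.06,-0.14],[0,0.06,-0.18]],"spin":[0,0,0,0,0,0,0,0,0,0],"jaw":[100,100,100,100,100,100,100,100,100,100]}'; python3 -c "
from h import *
w=snap('wrist','wk.png')
s=snap('scene','sk.png');d=snap('side','dk.png')
for n in('carton','jug','bin','bay','board','edge_left','edge_right'):
  for p in(s,d):
    r=ctrl.tip_of(n,p)
    if r: print(n,round(r[0]['p'],2),onz(p,r[0]['xy'],.008 if 'edge' in n else 0).round(3))
"
```

```text
time: 42.6
tcp_pos: [0.5221, -0.1132, 0.1927]
eef_rot: [[0.05, -0.999, 0.004], [-0.999, -0.05, -0.001], [0.001, -0.004, -1.0]]
ft_force: [1.3, -0.3, -0.8]
grip_width: 0.093
carton 0.77 [ 0.579 -0.457  0.   ]
carton 0.92 [ 0.587 -0.437  0.   ]
jug 0.69 [0.766 0.166 0.   ]
jug 0.83 [0.777 0.179 0.   ]
bin 0.74 [0.369 0.509 0.   ]
bin 0.6 [0.37  0.517 0.   ]
bay 0.91 [ 0.678 -0.106  0.   ]
bay 0.76 [ 0.697 -0.101  0.   ]
board 0.74 [ 0.629 -0.12   0.   ]
board 0.59 [ 0.632 -0.105  0.   ]
edge_left 0.66 [0.675 0.019 0.008]
edge_left 0.96 [0.685 0.026 0.008]
edge_right 0.59 [ 0.692 -0.231  0.008]
```

View pics/wk.png

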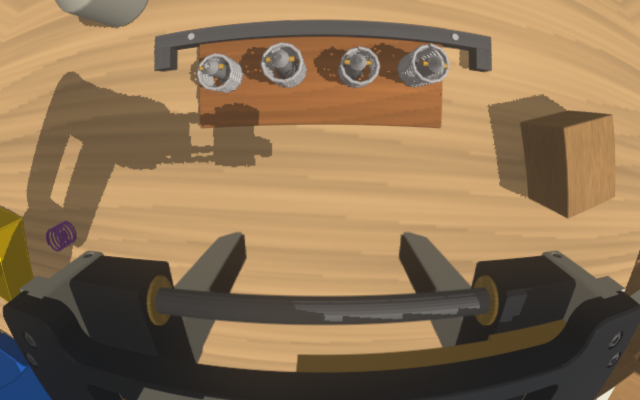

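View pics/dk.png

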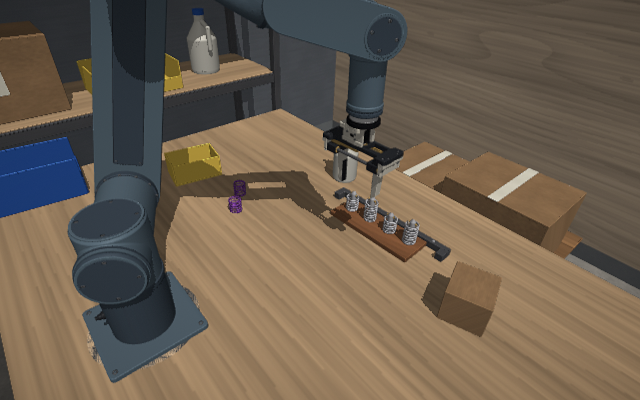

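View pics/sk.png

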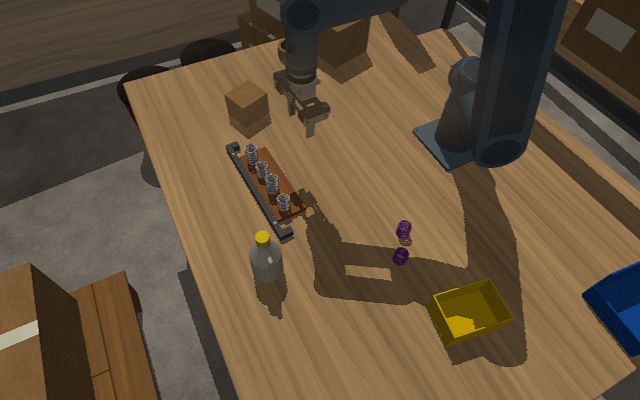

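All four springs are on and the board is against the rail. The carton, jug and bin stand where they were. I'll do one close check of the flush edge after a short wait.

```bash
python3 -m creep '{"linear":[[0,0,0],[0,0,0],[0,0,0],[0,0,0],[0,0,0],[0,0,0]],"spin":[0,0,0,0,0,0],"jaw":[100,100,100,100,100,100]}'; python3 -c "
from h import *
w=snap('wrist');i=w['image'][:,:,::-1]
cv2.imwrite('pics/wl.png',np.vstack([cv2.resize(i[15:105,150:330],None,fx=3.3,fy=3.3,interpolation=cv2.INTER_CUBIC),cv2.resize(i[15:105,320:500],None,fx=3.3,fy=3.3,interpolation=cv2.INTER_CUBIC)]))"
```

```text
time: 43.95
tcp_pos: [0.5213, -0.1131, 0.1898]
eef_rot: [[0.05, -0.999, 0.0], [-0.999, -0.05, -0.0], [0.0, -0.0, -1.0]]
ft_force: [-0.5, -0.3, 0.7]
grip_width: 0.0928
```

View pics/wl.png

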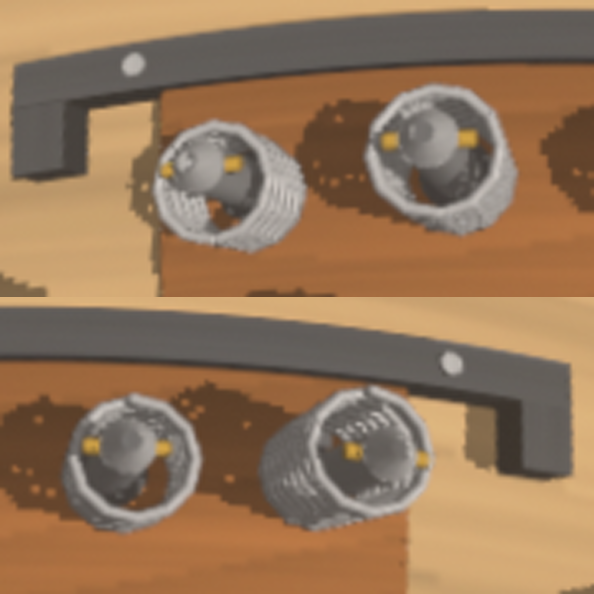

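The edge is flush at both ends, and all four rods and their pins stand proud of the springs. Handing in.

```bash
python3 -c "
from h import *
print(ctrl.job_done())"
```

```text
the job is handed in; nothing more can be done
None
```

I threaded all four grey springs onto the board, long ones on the tall rods and short ones on the short rods, and handed the job in at about 44 s. I turned each tang away from the cross pin before lowering, so none caught. With all four on, I pushed the board about 77 mm along its length to line it up between the end blocks. I then pushed it roughly 160 mm forward against the rail.

**Last checks:**
- **Springs:** all four are down on their rods, with the rod tips and cross pins showing above them.
- **Board:** no gap to the rail is visible at either end. The push stalled at about 15 N when the board met the rail, and before the final push it was within about 3 mm of centre.
- **Other objects:** the carton, jug, bin and both purple springs are where they were, within the cameras' accuracy, and the gripper is clear of everything.
- **Disagreements:** some network points from the fixed cameras differed from my wrist-camera measurements by 5–10 mm, so I used the wrist view. I saw no sign of a spring or the board being knocked aside. The final network readings did not find `edge_right` in the side view.

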